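Even the gap round a panel painting in its floater frame with a spacer gauge

ROBOT

A 6-joint arm with a two-finger parallel gripper is mounted at the origin on the work surface. World frame = base frame: x ahead of the robot, y to its left, z up, the work surface at z = 0. Lengths are in m, angles in rad, forces in N, time in s.
With the tool pointing down it reaches from about 0.4 to 0.825 m from the base axis. Payload 7 kg.
Tool frame: the origin (TCP) lies at the very end of the fingers, on their centre line; the grasp point (between the pads) lies 19 mm behind it; y points along the fingers, x is the direction in which the jaws open and shut, and the axes are right-handed (so a half turn about y gives the same grasp; the last joint's range is limited). The gripper opens to 85 mm and grips with 20 to 120 N. Pads are 22 mm wide; open, the fingers measure 114 mm over their backs; the gripper's body (76 mm by 85 mm) begins 54 mm behind the grasp point. The pads swing forward as they close: fully open they stand 13 mm farther back than shut.
Start: joints at [-0.947, 0.359, 0.012, 0, -1.224, -0.288], TCP at [0.222, -0.637, 0.21] pointing down, gripper open.
Joint ranges: [-3.07, 3.07], [-1.43, 2.12], [-1.02, 1.25], [-3.03, 1.67], [-3.05, -0], [-3.03, 3.03]. Speed limits (rad/s): [2.39, 2.39, 3.01, 3.14, 3.14, 3.14].

INTERFACE

Orientations are given as a rotation vector (axis times angle).
In Python, from plant import bot gives the robot as it stands.
- The arm moves only by the tool play_rows, never from a script. Its argument "steps" is a list of rows, each an object of numbers: "hand": the closure, from 0 (fully open) to 1 (shut); "tx", "ty", "tz": the shift along the world's x, y, z as a fraction of full scale; "wx", "wy", "wz": the turn, a rotation vector about the world's x, y, z as a fraction of full scale. In form: [{"hand": .., "tx": .., "ty": .., "tz": .., "wx": .., "wy": .., "wz": ..}, ...]. A call has 1 to 12 rows; each row shifts and turns the commanded pose from where the row before left it; what a row does not reach is not made up. Full scale, the value 1, is 0.02 m for a shift and 0.08 rad for a turn. A row lasts 1/12 s, in which the tool goes at most 41.7 mm and 7.16 degrees, less where a joint would pass 70% of its speed; a pose out of reach is approached as far as the arm can. A call with a number of a shift or a turn outside -1 to 1 is refused whole. A call with a gripper value outside its range is refused whole. The fingers move at their own pace and stop on an object; the grip force is fixed at half the most. Time passes only in rows, so rows that do not move let the fingers close. It gives the time, the measured TCP pose, the force and the opening at its end, in the units of the state.
- bot.observe(): the state, without advancing time (a new reading comes with each control period).
- bot.read_camera(name): name is "side" or "top"; returns the picture (480x640x3 uint8, red, green, blue); there is no depth.
- bot.get_calibration(name): a dict with "fovy" (degrees; the focal length in pixels is half the picture's height over the tangent of half this angle, whatever the lens; pixels are square), "cx", "cy" (the principal point, pixels), "rvec" (rotation vector, rad) and "tvec" (3), from world to camera coordinates, as OpenCV has them. Camera axes: x right, y down, z forward; pixel columns grow to the right and rows downward; lengths in m; the calibration is good to about 2 mm. A picture is of the moment at which its call begins. get_calibration takes no time and is no camera call.
- bot.finish_job(): hands the job in, once; it reports no verdict.
The state is a dict: "time": time; "joints": joint angles; "joint_vel": joint speeds; "joint_torque": joint torques, N m; "tcp_pos": TCP position; "orientation": TCP orientation; "force": force on the tool from outside, world axes, zero at the start; "ft_torque": the same for the moment, N m; "width": finger opening in m.
Only numpy, scipy, OpenCV 4.12 (cv2) and the standard library are available. Lean on these libraries where they do the work, as an engineer would, in place of code of your own. Each camera call takes 0.05 s, during which the arm holds its last target.

TASK

The painted panel lies too close to one side of its floater frame. Take the thinner of the two spacer gauges out of the rack and push its blade, flat back against the frame, straight down into the middle of that narrow gap until its stock sits fully home on the frame's rim, so that the blade moves the panel across and the gaps on these two sides become even; leave the gauge standing there, upright. The varnish is soft: do not force the blade, let nothing but the gauge touch the panel, and leave the other gauge and the paint things where they are.

Things in the scene. Friction and masses are not known exactly. Their poses are not given: they have to be found in the camera images.
- frame: Square dark-wood floater frame held by cleats on a 240 x 240 x 12 mm board; fixed. Origin: centre of the board's underside, z up, x and y square to the sides. Outside 190 x 190 mm; walls 12 mm thick, inner faces 83 mm from the centre, rim 64 mm above the table. The panel lies on a ledge at 18 mm. Even gaps: panel centre at x = 0, so 8 mm on the -x and on the +x side.
- narrow_gap (a point): Middle of the inner edge of the rim of the frame's -x wall (frame x = -83, y = 0, z = 64 mm), axes as the frame's. The narrow gap is always along this wall: it runs along y and opens upward; the panel lies on its +x side.
- painting: Painted wooden panel 150 x 150 x 38 mm, 0.3 to 0.55 kg, loose, face up in the frame; slides when pushed with a few N. Origin: centre of its underside. Its face is 56 mm above the table, 8 mm below the rim. At first its centre is 4 to 5.5 mm off to the frame's -x side: gap 2.5 to 4 mm there, 12 to 13.5 mm on the far one. The other two gaps (about 8 mm) are right already.
- gauge: Thinner spacer gauge, 0.13 kg, upright in a rack slot: aluminium blade under a beech stock (cross bar 22 mm in x, 72 mm in y, 14 mm high) with an upright handle. Origin: centre of the stock's flat underside, the shoulder that comes to rest on the rim; z up, y along the blade's width, x across its thickness. Blade 60 mm wide, 8 mm thick (x -4 to +4 mm), 40 mm long below the origin, waxed.
- gauge_tip (a point): Middle of the thin gauge's tip edge, 40 mm below its origin, at x = -3.2 mm. The blade's back (x = -4 mm) is flat to the tip and goes against the frame's wall; the front (+x) is bevelled over the lowest 16 mm, so the tip is only 1.5 mm thick (x -4 to -2.5 mm).
- gauge_grip (a point): Where to grip the thin gauge: centre of its handle, 40 mm above its origin. Handle 18 mm thick (x), 44 mm wide (y), 14 to 62 mm above the origin; grip it across the 18 mm, fingertips above the stock.
- gauge_thick: The other gauge: blade 12 mm thick, stock 32 x 96 mm, handle 26 mm thick and 66 mm wide, 0.22 kg, in the rack's other slot; plainly longer and thicker in its wooden parts. Not needed, leave it. Origin and axes as for the thin gauge.
- rack: Brown wooden gauge rack fixed to the table, 64 x 230 mm, 60 mm high, two slots in a row along its y (centres 55 mm either side of the middle, 14 mm wide, 52 mm deep). Origin: centre of its underside. The gauges hang in the slots, stocks on the rack's top, their axes along the rack's; lift straight up over 40 mm to free one. Which is in which slot varies.
- paint_bottle: Yellow plastic paint bottle with a black cap, 68 mm wide, 200 mm tall, loose. Origin: centre of its underside. Leave it alone.
- clear_bottle: Clear bottle, 52 mm wide, 150 mm tall, loose. Origin: centre of its underside. Leave it alone.
- palette: Round white paint palette with daubs, 130 mm wide, 8 mm thick, loose. Origin: centre of its underside. Leave it alone.
- dish: Small red-painted bowl, 90 mm wide, 40 mm tall, loose. Origin: centre of its underside. Leave it alone.
There are look-alikes about, which are no part of the job. What is shaped like the painting but blue or pink is not meant. What is shaped like the gauge but red is not meant.

How it is judged:
On the way:
1. the thinner gauge is lifted clear of the rack (height (world z) of gauge above 0.105 m and contact force between the fingers and gauge above 1 N), for 0.1 s.
At the end, for the whole second after the job is handed in: The thin gauge rests in the -x gap, upright and along the wall (0.06 rad), shoulder on the rim (2 mm), flat back at the wall (2.5 mm; tip 3 mm), within 25 mm of mid-side; the panel lies flat and still, centred in x within 2 mm and in y within 4 mm, square within 0.025 rad (z of gauge in the frame of frame between 0.062 and 0.066 m and x of gauge in the frame of frame between -0.0815 and -0.0765 m and y of gauge in the frame of frame between -0.025 and 0.025 m and x of gauge_tip in the frame of frame between -0.0852 and -0.0792 m and angle between the x axis of gauge and the x axis of frame, either way round below 0.06 rad and angle between gauge's own z axis and vertical below 0.06 rad and x of painting in the frame of frame between -0.002 and 0.002 m and y of painting in the frame of frame between -0.004 and 0.004 m and angle between the x axis of painting and the x axis of frame, either way round below 0.025 rad and z of painting in the frame of frame between 0.0165 and 0.0195 m and angle between painting's own z axis and vertical below 0.02 rad and linear speed of each of gauge, painting below 0.01 m/s); the robot touches nothing.
It fails at once if the panel is forced: the gauge pushes on it with more than 40 N (contact force between gauge and painting above 40 N).
It fails at once if the gauge is rammed against the frame with more than 60 N (contact force between gauge and frame above 60 N).
It fails at once if the robot touches the panel (contact force between any of the fingers, the arm and painting above 0.5 N).
It fails at once if the thicker gauge or a paint thing is moved by more than 30 mm (distance of any of paint_bottle, clear_bottle, palette, dish, gauge_thick from where it was at the start of the episode above 0.03 m).
It also fails if it takes over 38 s, if anything falls off the work surface, if the arm or the gripper's body presses on something with over 40 N, if the wrist force passes 120 N, or if a joint passes its speed limit or range.

## Working session

There is one attempt and no reset: what is moved stays moved. The work goes in short steps, Python scripts to look and compute and a tool call to move; the robot and the scene stay as the last step left them, time stands still between calls to the robot, and variables do not carry over. Pictures are saved under pics/ and viewed, and the job is handed in when it is done.

Besides the shell and the picture viewer there is one more tool, called after "Call:" in YAML: its name, and indented under it one key for each argument. play_rows: Moves the arm, as the interface text tells. Its arguments: {"type":"object","properties":{"steps":{"type":"array","items":{"type":"object","properties":{"hand":{"type":"number"},"tx":{"type":"number","minimum":-1,"maximum":1},"ty":{"type":"number","minimum":-1,"maximum":1},"tz":{"type":"number","minimum":-1,"maximum":1},"wx":{"type":"number","minimum":-1,"maximum":1},"wy":{"type":"number","minimum":-1,"maximum":1},"wz":{"type":"number","minimum":-1,"maximum":1}}}}},"required":["steps"]}

```bash
mkdir -p pics; ls; python3 - <<'E'
from plant import bot
import cv2
print(bot.observe())
for n in ("side","top"):
    im=bot.read_camera(n); cv2.imwrite(f"pics/{n}0.png",im[:,:,::-1]); print(n,bot.get_calibration(n))
E
```

```text
pics
{'time': 0.0, 'joints': array([-9.46899252e-01,  3.59414727e-01,  1.10579486e-02, -3.47543395e-04,
       -1.22407031e+00, -2.88124460e-01]), 'joint_vel': array([ 1.34813115e-04,  1.36388448e-03,  3.20858893e-04,  8.17808346e-04,
       -7.91255214e-04, -8.87599973e-05]), 'joint_torque': array([ 8.85120080e-04, -5.83325744e+01,  2.93419468e+01,  6.93672895e+00,
       -6.06674686e-03,  3.30578598e-05]), 'tcp_pos': array([ 0.2222341 , -0.63683063,  0.20924576]), 'orientation': array([-1.02976876, -1.45241787,  1.45092809]), 'force': array([-0.61696432, -0.10580018, -0.45003969]), 'ft_torque': array([-0.07080981, -0.03321604,  0.02157632]), 'width': 0.08537871765350355}
side {'fovy': 49.74391314370076, 'cx': 319.8154311513943, 'cy': 238.17860431225503, 'rvec': array([ 0.14595162, -2.7633809 ,  1.33314287]), 'tvec': array([0.51003993, 0.06054374, 1.53517799])}
top {'fovy': 54.24846840854444, 'cx': 325.35523536978405, 'cy': 246.84150517482846, 'rvec': array([ 2.09252675, -2.12305784,  0.2261655 ]), 'tvec': array([0.08896958, 0.49509905, 1.08340348])}
```

View pics/side0.png

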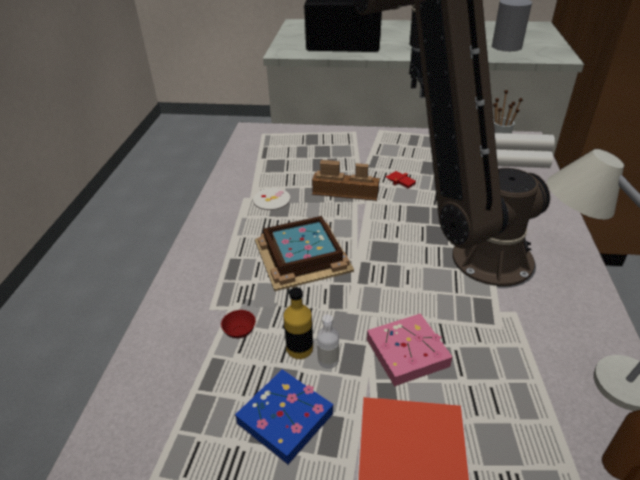

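View pics/top0.png

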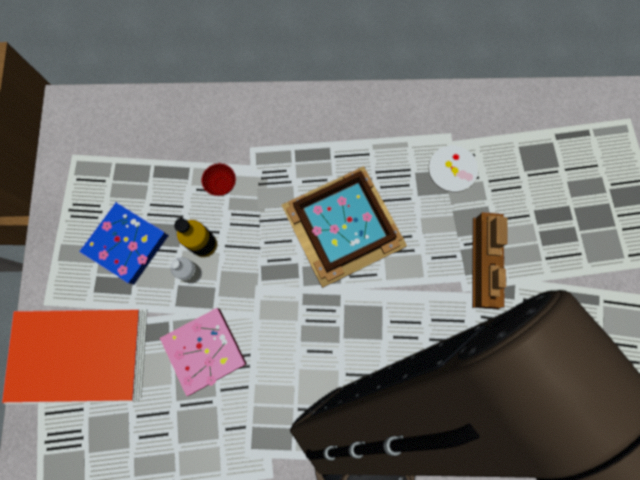

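```bash
cat > h.py <<'E'
import numpy as np, cv2
from plant import bot
def cam(n):
    c=bot.get_calibration(n); f=240/np.tan(np.radians(c['fovy'])/2)
    R,_=cv2.Rodrigues(np.array(c['rvec'])); return f,c['cx'],c['cy'],R,np.array(c['tvec'])
def ray(n,u,v):
    f,cx,cy,R,t=cam(n); d=R.T@np.array([(u-cx)/f,(v-cy)/f,1]); return -R.T@t,d
def onz(n,u,v,z):
    o,d=ray(n,u,v); return o+d*(z-o[2])/d[2]
def proj(n,p):
    f,cx,cy,R,t=cam(n); q=R@np.array(p)+t; return np.array([f*q[0]/q[2]+cx,f*q[1]/q[2]+cy])
E
python3 - <<'E'
import cv2,numpy as np
from h import *
im=cv2.imread('pics/top0.png')
a=cv2.resize(im[155:295,275:415],(800,800)[:2] if 0 else (600,600),interpolation=cv2.INTER_CUBIC);cv2.imwrite('pics/tf.png',a)
a=cv2.resize(im[200:320,440:560],(600,600),interpolation=cv2.INTER_CUBIC);cv2.imwrite('pics/tr.png',a)
im=cv2.imread('pics/side0.png')
a=cv2.resize(im[150:290,240:400],(800,600)[:2] if 0 else (686,600),interpolation=cv2.INTER_CUBIC);cv2.imwrite('pics/sf.png',a)
for n in("side","top"): print(n,ray(n,320,240)[0])
print(onz("top",348,225,.064),onz("side",303,247,.064),onz("top",490,260,.06),onz("side",345,180,.06))
E
```

```text
side [0.35001911 1.21384212 1.01225079]
top [0.25432879 0.08269186 1.16416523]
[0.54748087 0.02605669 0.064     ] [0.55257961 0.07347145 0.064     ] [ 0.45683201 -0.31209568  0.06      ] [ 0.46047014 -0.30440063  0.06      ]
```

View pics/tf.png

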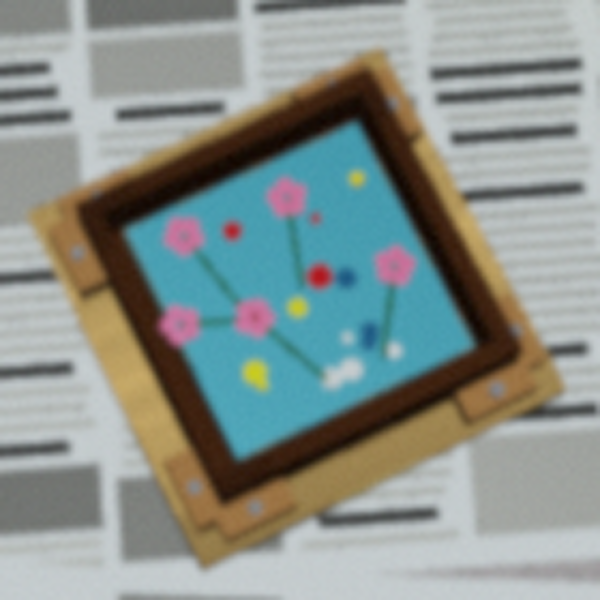

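View pics/tr.png

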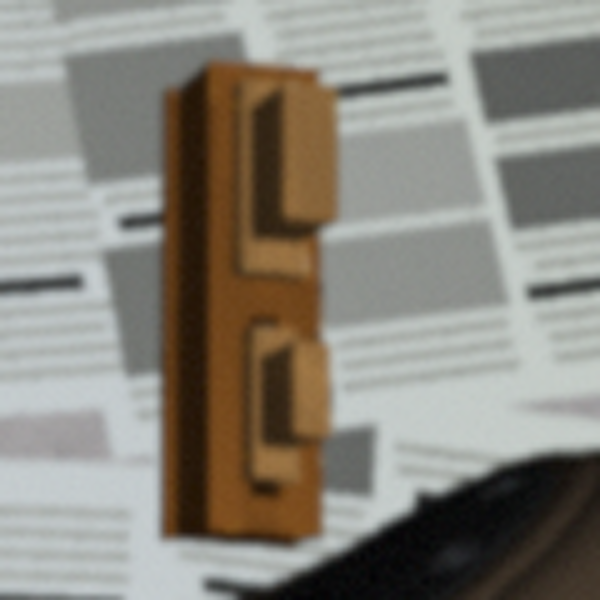

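View pics/sf.png

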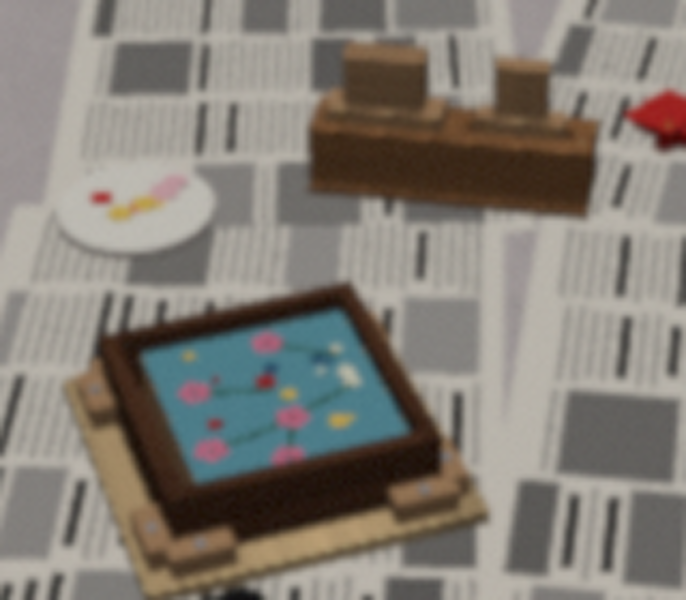

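```bash
python3 - <<'E'
import cv2,numpy as np
from h import *
o=bot.observe(); print(np.round(cv2.Rodrigues(o['orientation'])[0],3))
def lines(cnt):
    # approx quad from minAreaRect then fitLine per side
    box=cv2.boxPoints(cv2.minAreaRect(cnt)); P=cnt[:,0].astype(float); L=[]
    for i in range(4):
        a,b=box[i],box[(i+1)%4]; d=(b-a)/np.linalg.norm(b-a); n=np.array([-d[1],d[0]])
        s=(P-a)@d; e=abs((P-a)@n); l=np.linalg.norm(b-a)
        q=P[(s>.12*l)&(s<.88*l)&(e<l*.08)]
        L.append(cv2.fitLine(q.astype(np.float32),cv2.DIST_HUBER,0,.01,.01).ravel())
    C=[]
    for i in range(4):
        a,b=L[i-1],L[i]; M=np.array([[a[0],-b[0]],[a[1],-b[1]]]); t=np.linalg.solve(M,[b[2]-a[2],b[3]-a[3]]); C.append([a[2]+t[0]*a[0],a[3]+t[0]*a[1]])
    return np.array(C)
def rep(n,c,z):
    W=np.array([onz(n,u,v,z)[:2] for u,v in c]); e=np.roll(W,-1,0)-W
    print(n,z,'px',np.round(c,1).tolist(),'\n  W',np.round(W,4).tolist(),'c',np.round(W.mean(0),4),'len',np.round(np.linalg.norm(e,axis=1),4),'ang',np.round(np.degrees(np.arctan2(e[:,1],e[:,0])),2))
K=4
for n,roi in (("top",(270,150,420,300)),("side",(245,205,365,295))):
    im=cv2.imread(f'pics/{n}0.png'); x0,y0,x1,y1=roi
    r=cv2.resize(im[y0:y1,x0:x1],None,fx=K,fy=K,interpolation=cv2.INTER_CUBIC); h=cv2.cvtColor(r,cv2.COLOR_BGR2HSV)
    H,S,V=[h[...,i].astype(int) for i in range(3)]
    ms={'blue':((H>85)&(H<115)&(S>80)),'dark':(V<95)&(H<30)&(S>70) , 'wood':((S>75)&(H<32))|((H>85)&(H<115)&(S>80))}
    for k,m in ms.items():
        m=m.astype(np.uint8)*255
        if k=='dark': m|=ms['blue'].astype(np.uint8)*255
        m=cv2.morphologyEx(m,cv2.MORPH_CLOSE,np.ones((9,9))); m=cv2.morphologyEx(m,cv2.MORPH_OPEN,np.ones((9,9)))
        cs,_=cv2.findContours(m,cv2.RETR_EXTERNAL,cv2.CHAIN_APPROX_NONE); c=max(cs,key=cv2.contourArea)
        if k=='blue': c=cv2.convexHull(c) if 0 else c
        q=(lines(c)+.5)/K-.5+[x0,y0]
        print(k); rep(n,q,{'blue':.056,'dark':.064,'wood':.012}[k])
        cv2.polylines(r,[((q-[x0,y0]+.5)*K-.5).round().astype(int)],True,{'blue':(0,0,255),'dark':(0,255,0),'wood':(255,0,255)}[k],1)
    cv2.imwrite(f'pics/o_{n}.png',r)
E
```

```text
[[-0.329 -0.001 -0.944]
 [ 0.944  0.001 -0.329]
 [ 0.001 -1.     0.   ]]
blue
top 0.056 px [[303.2, 207.4], [358.0, 182.6], [385.8, 235.4], [329.6, 262.1]] 
  W [[0.5962, 0.1351], [0.6585, -0.0019], [0.5221, -0.0656], [0.458, 0.0722]] c [0.5587 0.0349] len [0.1505 0.1506 0.152  0.1518] ang [ -65.52 -155.    114.95   24.46]
dark
top 0.064 px [[291.5, 203.2], [360.4, 170.6], [397.3, 239.1], [326.6, 273.0]] 
  W [[0.6048, 0.1634], [0.6872, -0.0083], [0.5106, -0.0919], [0.4303, 0.0799]] c [0.5582 0.0358] len [0.1904 0.1954 0.1896 0.1935] ang [ -64.37 -154.66  115.06   25.57]
wood
top 0.012 px [[281.6, 204.5], [363.1, 166.2], [406.4, 245.3], [321.5, 287.3]] 
  W [[0.6183, 0.1926], [0.7196, -0.0201], [0.5063, -0.1223], [0.4033, 0.0926]] c [0.5619 0.0357] len [0.2356 0.2366 0.2384 0.2371] ang [ -64.53 -154.39  115.59   24.94]
blue
side 0.056 px [[272.8, 232.0], [317.3, 222.2], [335.8, 250.0], [285.6, 261.3]] 
  W [[0.6557, 0.0013], [0.5272, -0.06], [0.4579, 0.0688], [0.5943, 0.1312]] c [0.5588 0.0353] len [0.1424 0.1462 0.15   0.1436] ang [-154.5   118.26   24.56  -64.69]
dark
side 0.064 px [[241.4, 233.2], [325.1, 215.2], [347.3, 265.4], [301.6, 272.8]] 
  W [[0.7461, 0.0252], [0.5059, -0.0878], [0.4192, 0.1419], [0.5408, 0.1835]] c [0.553  0.0657] len [0.2654 0.2456 0.1285 0.2592] ang [-154.81  110.67   18.85  -37.63]
wood
side 0.012 px [[251.9, 230.9], [323.8, 215.5], [353.7, 270.3], [274.4, 289.9]] 
  W [[0.7373, -0.0543], [0.5185, -0.1568], [0.4031, 0.1027], [0.6163, 0.2034]] c [0.5688 0.0238] len [0.2416 0.284  0.2358 0.2847] ang [-154.9   113.99   25.28  -64.83]
```

View pics/o_top.png

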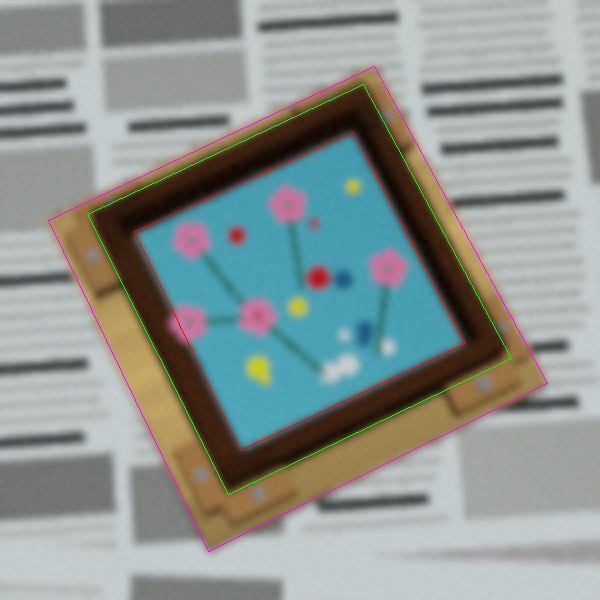

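View pics/o_side.png

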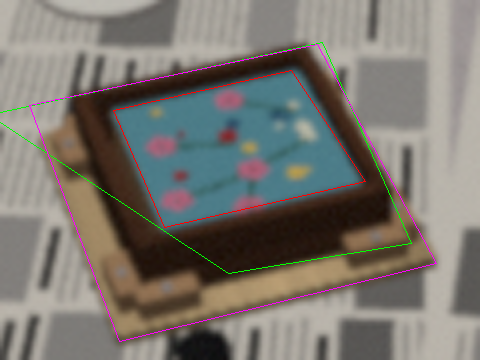

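```bash
python3 - <<'E'
import cv2,numpy as np
from h import *
c0=np.array([.560,.0355]); a=np.radians(25.2); X=np.array([np.cos(a),np.sin(a)]);Y=np.array([-X[1],X[0]])
out=[]
for n in("top","side"):
    im=cv2.imread(f'pics/{n}0.png')
    s=np.arange(-.13,.13001,.0005)
    mx=np.zeros((len(s),len(s)),np.float32);my=mx.copy()
    for i,yy in enumerate(s):
        for j,xx in enumerate(s):
            p=c0+X*xx+Y*yy; f=None; mx[i,j],my[i,j]=p
    f,cx,cy,R,t=cam(n); Q=np.stack([mx,my,np.full_like(mx,.064)],-1)@R.T+t
    r=cv2.remap(im,(f*Q[...,0]/Q[...,2]+cx).astype(np.float32),(f*Q[...,1]/Q[...,2]+cy).astype(np.float32),cv2.INTER_CUBIC)
    out.append(r[::-1])
    for nm,ar in (("along X",r[len(s)//2-70:len(s)//2+70].mean(0)),("along Y",r[:,len(s)//2-70:len(s)//2+70].mean(1))):
        print(n,nm)
        for lo,hi in((-.128,-.062),(.062,.128)):
            k=(s>=lo)&(s<=hi); print(' '.join(f'{x*1000:.0f}:{v[0]:.0f},{v[2]:.0f}' for x,v in zip(s[k][::4],ar[k][::4])))
cv2.imwrite('pics/rect.png',cv2.resize(np.hstack(out),(800,400)))
E
```

```text
top along X
-128:183,179 -126:159,165 -124:122,153 -122:92,152 -120:80,154 -118:78,154 -116:79,154 -114:79,155 -112:80,156 -110:80,157 -108:80,158 -106:80,157 -104:78,154 -102:70,141 -100:53,110 -98:30,68 -96:13,37 -94:8,33 -92:11,45 -90:15,56 -88:16,61 -86:15,61 -84:17,61 -82:32,62 -80:70,66 -78:120,73 -76:159,77 -74:177,77 -72:181,76 -70:181,76 -68:182,81 -66:183,94 -64:186,111
62:176,72 64:176,71 66:173,72 68:159,72 70:126,67 72:80,55 74:36,38 76:11,26 78:3,21 80:4,21 82:5,24 84:8,33 86:12,46 88:15,55 90:15,59 92:17,61 94:24,72 96:40,97 98:60,128 100:78,152 102:100,164 104:131,171 106:162,177 108:182,181 110:185,179 112:179,172 114:171,164 116:165,158 118:162,156 120:159,153 122:156,150 124:153,149 126:153,149
top along Y
-128:167,161 -126:167,162 -124:168,162 -122:169,163 -120:170,165 -118:173,167 -116:174,168 -114:176,170 -112:176,170 -110:167,171 -108:147,173 -106:121,178 -104:102,181 -102:95,183 -100:93,180 -98:83,166 -96:62,134 -94:38,95 -92:22,69 -90:16,61 -88:15,59 -86:15,54 -84:11,43 -82:7,30 -80:4,22 -78:10,23 -76:37,36 -74:83,54 -72:132,68 -70:163,72 -68:174,73 -66:175,7
[... 1105 characters left out ...]
47,158 -126:151,163 -124:155,167 -122:158,171 -120:161,173 -118:162,175 -116:163,176 -114:163,176 -112:163,176 -110:162,175 -108:160,173 -106:158,171 -104:156,169 -102:153,165 -100:147,160 -98:138,151 -96:126,141 -94:110,126 -92:91,110 -90:71,94 -88:53,80 -86:38,68 -84:28,60 -82:22,53 -80:18,47 -78:16,42 -76:14,38 -74:13,35 -72:16,34 -70:23,35 -68:36,38 -66:52,43 -64:70,50
62:130,85 64:132,83 66:133,82 68:133,84 70:133,88 72:133,93 74:132,99 76:131,102 78:128,103 80:122,101 82:111,96 84:95,89 86:75,80 88:55,73 90:39,67 92:29,63 94:24,58 96:21,52 98:17,45 100:15,39 102:13,35 104:13,34 106:13,34 108:12,34 110:11,33 112:11,32 114:12,32 116:13,32 118:12,31 120:11,31 122:11,32 124:12,33 126:13,35
```

View pics/rect.png

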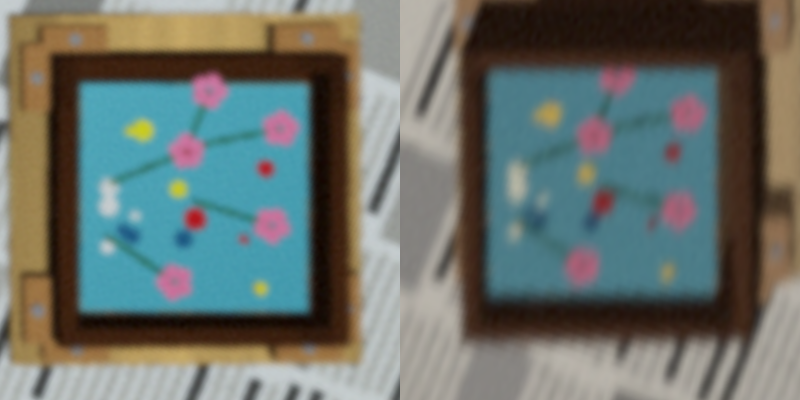

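```bash
python3 - <<'E'
import cv2,numpy as np
from h import *
T=lambda x,y:((x+.5)/5-.5+440,(y+.5)/5-.5+200)
print('handle top',[np.round(onz('top',*T(*p),.122)[:2],4).tolist() for p in((296,340),(329,342),(328,440),(296,437))])
print('stock L',[np.round(onz('top',*T(*p),.074)[:2],4).tolist() for p in((250,325),(248,480),(300,485))])
print('rack top',[np.round(onz('top',*T(*p),.060)[:2],4).tolist() for p in((210,66),(318,72),(322,534),(205,534))])
im=cv2.imread('pics/side0.png')
cv2.imwrite('pics/sr.png',cv2.resize(im[145:210,305:385],None,fx=8,fy=8,interpolation=cv2.INTER_CUBIC))
E
```

```text
handle top [[0.4278, -0.3082], [0.4266, -0.323], [0.3824, -0.3183], [0.3839, -0.3041]]
stock L [[0.4432, -0.3052], [0.3701, -0.2977], [0.3675, -0.3217]]
rack top [[0.5746, -0.302], [0.5707, -0.3546], [0.3458, -0.335], [0.3466, -0.2802]]
```

View pics/sr.png

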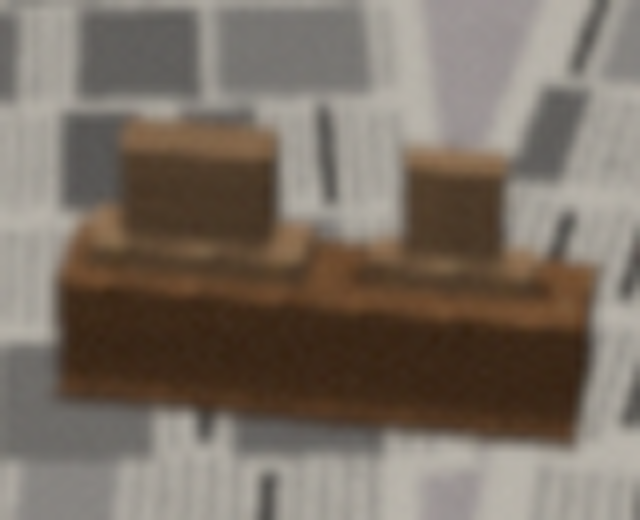

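Call:
play_rows:
  steps:
    - {"hand":0,"tx":0.5,"ty":0.9,"tz":0,"wz":-0.3}
    - {"hand":0,"tx":0.5,"ty":0.9,"tz":0,"wz":-0.3}
    - {"hand":0,"tx":0.5,"ty":0.9,"tz":0,"wz":-0.3}
    - {"hand":0,"tx":0.5,"ty":0.9,"tz":0,"wz":-0.3}
    - {"hand":0,"tx":0.5,"ty":0.9,"tz":0,"wz":-0.3}
    - {"hand":0,"tx":0.5,"ty":0.9,"tz":0,"wz":-0.3}
    - {"hand":0,"tx":0.5,"ty":0.9,"tz":0,"wz":-0.3}
    - {"hand":0,"tx":0.5,"ty":0.9,"tz":0,"wz":-0.3}
    - {"hand":0,"tx":0.5,"ty":0.9,"tz":0,"wz":-0.3}
    - {"hand":0,"tx":0.5,"ty":0.9,"tz":0,"wz":-0.3}
    - {"hand":0,"tx":0.5,"ty":0.9,"tz":0,"wz":-0.3}
    - {"hand":0,"tx":0.5,"ty":0.9,"tz":0,"wz":-0.3}

```text
invalid input at $.steps[0]: expected keys hand, tx, ty, tz, wx, wy, wz
```

Call:
play_rows:
  steps:
    - {"hand":0,"tx":0.5,"ty":0.9,"tz":0,"wz":-0.3}
    - {"hand":0,"tx":0.5,"ty":0.9,"tz":0,"wz":-0.3}
    - {"hand":0,"tx":0.5,"ty":0.9,"tz":0,"wz":-0.3}
    - {"hand":0,"tx":0.5,"ty":0.9,"tz":0,"wz":-0.3}
    - {"hand":0,"tx":0.5,"ty":0.9,"tz":0,"wz":-0.3}
    - {"hand":0,"tx":0.5,"ty":0.9,"tz":0,"wz":-0.3}
    - {"hand":0}

```text
invalid input at $.steps[0]: expected keys hand, tx, ty, tz, wx, wy, wz
```

```bash
cat >> h.py <<'E'
def st():
    o=bot.observe(); R=cv2.Rodrigues(o['orientation'])[0]
    print('t',round(o['time'],2),'tcp',np.round(o['tcp_pos'],4),'yaw',round(np.degrees(np.arctan2(R[1,0],R[0,0])),2),'down',np.round(R[:,1],4),'F',np.round(o['force'],1),'T',np.round(o['ft_torque'],2),'w',round(o['width'],4)); return o
E
python3 - <<'E'
from h import *
o=st(); print(np.degrees(o['joints']).round(1)); print(onz('side',362.3,165.4,.122))
E
```

```text
t 0.1 tcp [ 0.2222 -0.6369  0.2094] yaw 109.23 down [-6.0e-04  1.3e-03 -1.0e+00] F [-0.6  0.1  0.2] T [ 0.01 -0.04  0.  ] w 0.0853
[-54.3  20.6   0.6  -0.  -70.1 -16.5]
[ 0.40267865 -0.30169196  0.122     ]
```

Call:
play_rows:
  steps:
    - {"hand":0,"tx":0.5,"ty":0.9,"tz":0,"wx":0,"wy":0,"wz":-0.3}
    - {"hand":0,"tx":0.5,"ty":0.9,"tz":0,"wx":0,"wy":0,"wz":-0.3}
    - {"hand":0,"tx":0.5,"ty":0.9,"tz":0,"wx":0,"wy":0,"wz":-0.3}
    - {"hand":0,"tx":0.5,"ty":0.9,"tz":0,"wx":0,"wy":0,"wz":-0.3}
    - {"hand":0,"tx":0.5,"ty":0.9,"tz":0,"wx":0,"wy":0,"wz":-0.3}
    - {"hand":0,"tx":0.5,"ty":0.9,"tz":0,"wx":0,"wy":0,"wz":-0.3}
    - {"hand":0,"tx":0.5,"ty":0.9,"tz":0,"wx":0,"wy":0,"wz":-0.3}
    - {"hand":0,"tx":0.5,"ty":0.9,"tz":0,"wx":0,"wy":0,"wz":-0.3}
    - {"hand":0,"tx":0.5,"ty":0.9,"tz":0,"wx":0,"wy":0,"wz":-0.3}
    - {"hand":0,"tx":0.5,"ty":0.9,"tz":0,"wx":0,"wy":0,"wz":-0.3}
    - {"hand":0,"tx":0.5,"ty":0.9,"tz":0,"wx":0,"wy":0,"wz":-0.3}
    - {"hand":0,"tx":0.5,"ty":0.9,"tz":0,"wx":0,"wy":0,"wz":-0.3}

```text
time: 1.1
tcp_pos: [0.3426, -0.4202, 0.2099]
orientation: [-1.186, -1.243, 1.243]
force: [1.3, -0.8, -0.7]
width: 0.0853
```

Call:
play_rows:
  steps:
    - {"hand":0,"tx":0.5,"ty":0.9,"tz":0,"wx":0,"wy":0,"wz":-0.3}
    - {"hand":0,"tx":0.5,"ty":0.9,"tz":0,"wx":0,"wy":0,"wz":-0.3}
    - {"hand":0,"tx":0.5,"ty":0.9,"tz":0,"wx":0,"wy":0,"wz":-0.3}
    - {"hand":0,"tx":0.5,"ty":0.9,"tz":0,"wx":0,"wy":0,"wz":-0.3}
    - {"hand":0,"tx":0.5,"ty":0.9,"tz":0,"wx":0,"wy":0,"wz":-0.3}
    - {"hand":0,"tx":0.6,"ty":0.9,"tz":0,"wx":0,"wy":0,"wz":-0.3}
    - {"hand":0,"tx":0,"ty":0,"tz":0,"wx":0,"wy":0,"wz":0}

```text
time: 1.68
tcp_pos: [0.4057, -0.3112, 0.2101]
orientation: [-1.253, -1.139, 1.138]
force: [0.7, -0.0, 1.0]
width: 0.0857
```

```bash
python3 - <<'E'
from h import *
o=st(); print(np.degrees(o['joints']).round(1))
for n in("side","top"):
    im=bot.read_camera(n); cv2.imwrite(f"pics/{n}1.png",im[:,:,::-1])
E
```

```text
t 1.68 tcp [ 0.4057 -0.3112  0.2101] yaw 84.51 down [ 4.e-04  4.e-04 -1.e+00] F [ 0.7 -0.   1. ] T [ 0.04  0.03 -0.02] w 0.0857
[-15.5   5.  -19.6  -0.  -65.3 -80. ]
```

View pics/top1.png

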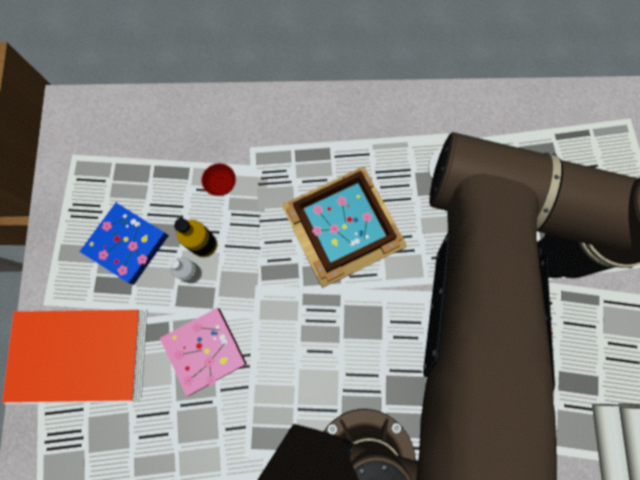

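View pics/side1.png

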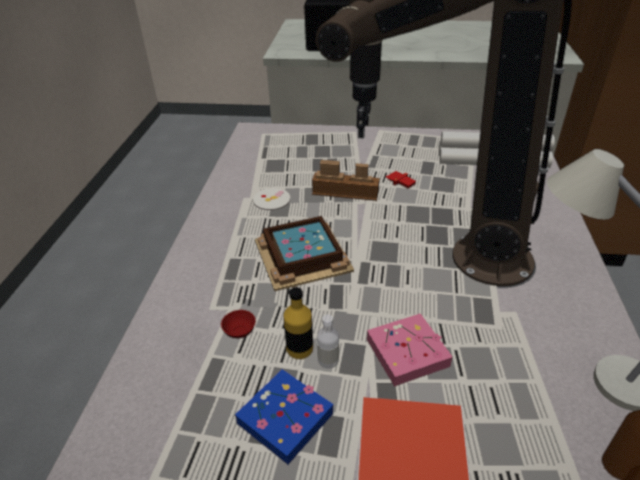

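```bash
python3 - <<'E'
from h import *
im=cv2.imread('pics/side1.png')
x0,y0,k=310,95,6
r=cv2.resize(im[y0:y0+100,x0:x0+80],None,fx=k,fy=k,interpolation=cv2.INTER_CUBIC)
def d(p,c):
    q=((proj('side',p)-[x0,y0]+.5)*k-.5).round().astype(int); cv2.circle(r,tuple(int(v) for v in q),3,c,-1)
a=np.radians(-5.4);Yd=np.array([np.cos(a),np.sin(a)]);Xd=np.array([-Yd[1],Yd[0]]);c=np.array([.405,-.313])
for sx in(-1,1):
    for sy in(-1,1):
        d([*(c+Xd*.009*sx+Yd*.022*sy),.122],(0,0,255)); d([*(c+Xd*.009*sx+Yd*.022*sy),.074],(0,255,255))
        d([*(c+Yd*.055+Xd*.032*sx+Yd*.115*sy),.060],(0,255,0)); d([*(c+Yd*.055+Xd*.032*sx+Yd*.115*sy),0],(255,0,0))
d([.4057,-.3112,.2101],(255,0,255))
cv2.imwrite('pics/sz.png',r)
im=cv2.imread('pics/top0.png'); x0,y0,k=450,200,6
r=cv2.resize(im[y0:y0+110,x0:x0+90],None,fx=k,fy=k,interpolation=cv2.INTER_CUBIC)
_p=proj
def d(p,c):
    q=((proj('top',p)-[x0,y0]+.5)*k-.5).round().astype(int); cv2.circle(r,tuple(int(v) for v in q),3,c,-1)
for sx in(-1,1):
    for sy in(-1,1):
        d([*(c+Xd*.009*sx+Yd*.022*sy),.122],(0,0,255)); d([*(c+Xd*.011*sx+Yd*.036*sy),.074],(0,255,255))
        d([*(c+Yd*.055+Xd*.032*sx+Yd*.115*sy),.060],(0,255,0)); d([*(c+Yd*.055+Xd*.032*sx+Yd*.115*sy),0],(255,0,0))
cv2.imwrite('pics/tz.png',r)
E
```

```text
(no output)
```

View pics/sz.png

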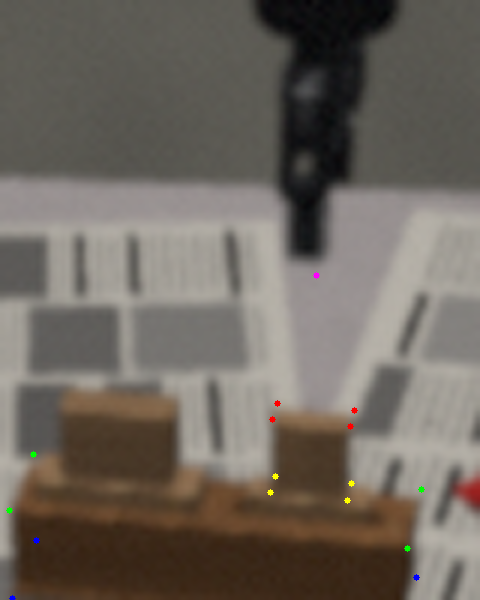

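View pics/tz.png

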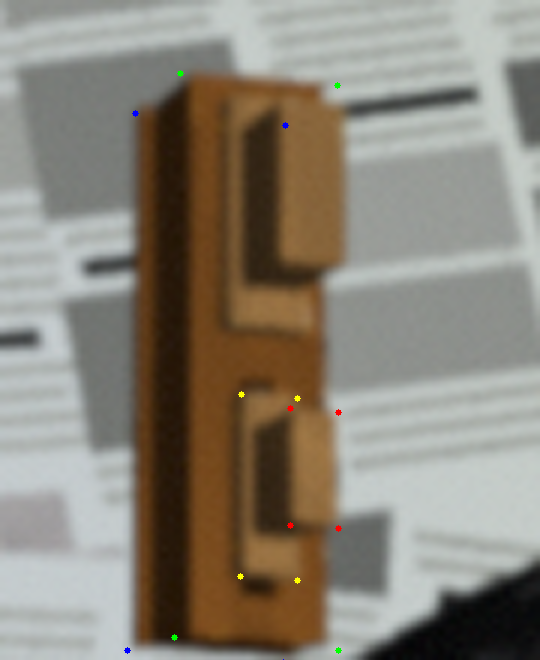

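Call:
play_rows:
  steps:
    - {"hand":0,"tx":0,"ty":-0.04,"tz":-1,"wx":0,"wy":0,"wz":0}
    - {"hand":0,"tx":0,"ty":0,"tz":-1,"wx":0,"wy":0,"wz":0}
    - {"hand":0,"tx":0,"ty":0,"tz":-1,"wx":0,"wy":0,"wz":0}
    - {"hand":0,"tx":0,"ty":0,"tz":-1,"wx":0,"wy":0,"wz":0}
    - {"hand":0,"tx":0,"ty":0,"tz":-1,"wx":0,"wy":0,"wz":0}
    - {"hand":0,"tx":0,"ty":0,"tz":-1,"wx":0,"wy":0,"wz":0}
    - {"hand":0,"tx":0,"ty":0,"tz":-0.4,"wx":0,"wy":0,"wz":0}
    - {"hand":0,"tx":0,"ty":0,"tz":0,"wx":0,"wy":0,"wz":0}

```text
time: 2.45
tcp_pos: [0.4026, -0.3141, 0.0803]
orientation: [-1.25, -1.135, 1.138]
force: [0.8, -0.4, 1.1]
width: 0.0854
```

```bash
python3 - <<'E'
from h import *
st()
im=bot.read_camera("side"); cv2.imwrite("pics/s2.png",cv2.resize(im[115:205,300:400,::-1],None,fx=6,fy=6,interpolation=cv2.INTER_CUBIC))
E
```

```text
t 2.45 tcp [ 0.4026 -0.3141  0.0803] yaw 84.44 down [-0.0039  0.0014 -1.    ] F [ 0.8 -0.4  1.1] T [0.02 0.03 0.02] w 0.0854
```

View pics/s2.png

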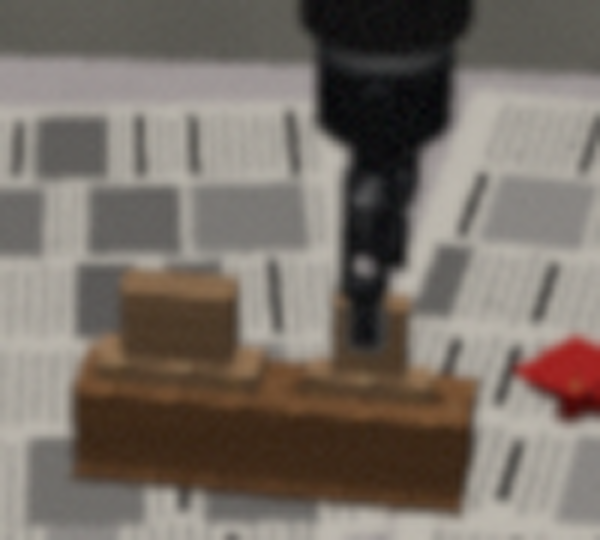

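Call:
play_rows:
  steps:
    - {"hand":0,"tx":0,"ty":0,"tz":0,"wx":0,"wy":0,"wz":0}
    - {"hand":0,"tx":0,"ty":0,"tz":0,"wx":0,"wy":0,"wz":0}

```text
time: 2.67
tcp_pos: [0.4052, -0.3146, 0.0834]
orientation: [-1.255, -1.139, 1.138]
force: [0.1, -0.2, -0.3]
width: 0.0855
```

Call:
play_rows:
  steps:
    - {"hand":0,"tx":0,"ty":0.1,"tz":-0.05,"wx":0,"wy":0,"wz":0}
    - {"hand":0.5,"tx":0,"ty":0,"tz":0,"wx":0,"wy":0,"wz":0}
    - {"hand":0.7,"tx":0,"ty":0,"tz":0,"wx":0,"wy":0,"wz":0}
    - {"hand":0.7,"tx":0,"ty":0,"tz":0,"wx":0,"wy":0,"wz":0}
    - {"hand":0.7,"tx":0,"ty":0,"tz":0,"wx":0,"wy":0,"wz":0}

```text
time: 3.08
tcp_pos: [0.4045, -0.3121, 0.0814]
orientation: [-1.253, -1.138, 1.138]
force: [-0.3, -1.0, -0.1]
width: 0.0387
```

```bash
python3 - <<'E'
from h import *
st()
E
```

```text
t 3.08 tcp [ 0.4045 -0.3121  0.0814] yaw 84.5 down [ 3.e-04 -1.e-04 -1.e+00] F [-0.3 -1.  -0.1] T [0.07 0.01 0.  ] w 0.0387
```

Call:
play_rows:
  steps:
    - {"hand":0.75,"tx":0,"ty":0,"tz":0,"wx":0,"wy":0,"wz":0}
    - {"hand":0.8,"tx":0,"ty":0,"tz":0,"wx":0,"wy":0,"wz":0}
    - {"hand":1,"tx":0,"ty":0,"tz":0,"wx":0,"wy":0,"wz":0}
    - {"hand":1,"tx":0,"ty":0,"tz":0,"wx":0,"wy":0,"wz":0}

```text
time: 3.42
tcp_pos: [0.4045, -0.3122, 0.0814]
orientation: [-1.253, -1.138, 1.138]
force: [-1.1, -0.7, 2.8]
width: 0.0166
```

```bash
python3 - <<'E'
from h import *
st()
E
```

```text
t 3.42 tcp [ 0.4045 -0.3122  0.0814] yaw 84.49 down [ 2.e-04 -2.e-04 -1.e+00] F [-1.1 -0.7  2.8] T [0.06 0.2  0.  ] w 0.0166
```

Call:
play_rows:
  steps:
    - {"hand":1,"tx":0,"ty":0,"tz":0.2,"wx":0,"wy":0,"wz":0}
    - {"hand":1,"tx":0,"ty":0,"tz":0.4,"wx":0,"wy":0,"wz":0}
    - {"hand":1,"tx":0,"ty":0,"tz":0.6,"wx":0,"wy":0,"wz":0}
    - {"hand":1,"tx":0,"ty":0,"tz":0.8,"wx":0,"wy":0,"wz":0}
    - {"hand":1,"tx":0,"ty":0,"tz":1,"wx":0,"wy":0,"wz":0}
    - {"hand":1,"tx":0,"ty":0,"tz":1,"wx":0,"wy":0,"wz":0}
    - {"hand":1,"tx":0,"ty":0,"tz":1,"wx":0,"wy":0,"wz":0}
    - {"hand":1,"tx":0,"ty":0,"tz":0,"wx":0,"wy":0,"wz":0}

```text
time: 4.08
tcp_pos: [0.4064, -0.3131, 0.1858]
orientation: [-1.259, -1.142, 1.138]
force: [0.6, -0.4, -1.3]
width: 0.0169
```

```bash
python3 - <<'E'
from h import *
st()
im=bot.read_camera("side"); cv2.imwrite("pics/s3.png",cv2.resize(im[85:205,300:400,::-1],None,fx=5,fy=5,interpolation=cv2.INTER_CUBIC))
E
```

```text
t 4.08 tcp [ 0.4064 -0.3131  0.1858] yaw 84.53 down [ 0.0058 -0.0029 -1.    ] F [ 0.6 -0.4 -1.3] T [-0.04 -0.21  0.01] w 0.0169
```

View pics/s3.png

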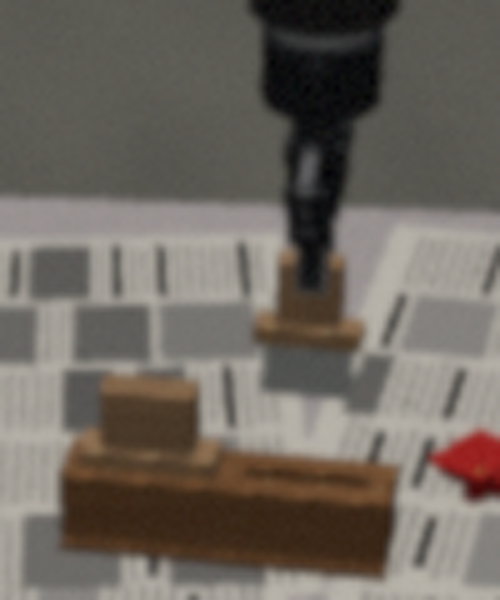

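```bash
python3 - <<'E'
from h import *
fr=[bot.read_camera("side").astype(float) for _ in range(2)]
im=np.mean(fr,0)
cv2.imwrite("pics/s3b.png",cv2.resize(np.clip((im[145:172,345:380,::-1]-40)*1.6,0,255),None,fx=18,fy=18,interpolation=cv2.INTER_CUBIC))
g=im.mean(2)
print(g[148:170,352:372].round().astype(int))
E
```

```text
[[134 131 127 102  72  62  57  59  58  56  55  56  56  56  56  57  79 119
  142 157]
 [120 114 108  89  70  64  62  61  60  59  56  56  56  57  56  60  78 111
  133 144]
 [106 103  99  87  78  77  75  70  68  67  63  63  63  62  63  67  83 106
  116 122]
 [ 89  86  86  84  83  82  82  79  76  76  76  76  74  73  74  79  95 106
  110 109]
 [ 70  67  69  68  70  71  72  71  71  74  77  81  78  77  77  82  90  98
  100  98]
 [ 70  64  62  62  62  63  62  62  64  64  66  66  65  63  64  68  73  76
   78  79]
 [ 92  78  68  64  65  65  64  65  61  62  62  62  61  60  60  61  63  66
   67  71]
 [120  96  78  73  72  74  72  71  68  67  66  69  67  68  64  64  64  67
   69  83]
 [138 108  85  78  78  78  78  77  74  74  77  76  76  74  74  72  73  73
   88 108]
 [146 112  86  80  80  80  81  79  80  79  79  81  80  79  80  80  80  83
  102 126]
 [144 109  86  80  80  81  79  80  81  80  80  80  80  81  81  81  82  86
  103 121]
 [134 107  86  80  80  82  80  80  81  81  81  82  81  83  83  81  81  86
   97 106]
 [128 105  86  80  82  81  81  81  81  81  81  81  81  82  83  83  82  84
   89 
[... 188 characters left out ...]
  92  94  93  91  90  86  85  85  85  84  84  84  83  82  83
   85  89]
 [143 134 120 118 124 123 120 117 108 101  99  98  98  98  97  94  91  86
   87  90]
 [155 156 147 146 155 158 156 152 139 126 124 124 128 129 128 125 115  99
   92  92]
 [157 162 157 158 166 172 173 169 157 146 142 147 156 161 161 157 139 116
  102  99]
 [157 163 160 159 167 175 176 174 162 152 149 157 170 174 174 170 154 137
  125 123]
 [158 163 161 160 168 175 177 174 165 154 152 162 172 175 176 174 171 162
  151 151]
 [165 168 168 166 171 175 177 175 166 155 154 166 174 176 176 176 174 166
  156 161]][ WARN:0@4.090] global loadsave.cpp:1063 imwrite_ Unsupported depth image for selected encoder is fallbacked to CV_8U.
```

View pics/s3b.png

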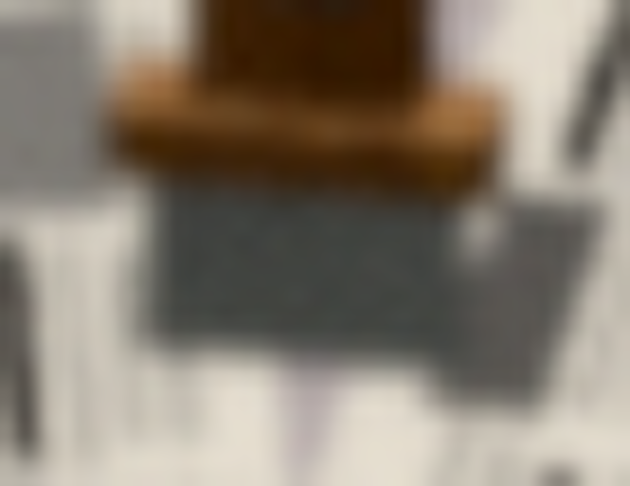

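```bash
python3 - <<'E'
from h import *
o=st(); t=o['tcp_pos']; z0=t[2]-.0214
a=np.radians(84.5); X=np.array([np.cos(a),np.sin(a)]); Y=np.array([-X[1],X[0]])
P=lambda x,y,z: proj('side',[*(t[:2]+X*x+Y*y),z0+z]).round(2)
for y in (-.025,0,.025):
  print('y',y,'stock top near',P(.011,y,.014),'stock bot near',P(.011,y,0),'tip back-near',P(.004,y,-.04),'tip front-near',P(-.0025,y,-.04))
  print('  bevel start', P(.004,y,-.024))
E
```

```text
t 4.23 tcp [ 0.4041 -0.3118  0.1812] yaw 84.47 down [ 3.e-04  4.e-04 -1.e+00] F [-1.2 -0.1 -1.6] T [0.07 0.03 0.  ] w 0.0169
y -0.025 stock top near [354.47 151.15] stock bot near [354.38 154.9 ] tip back-near [354.48 164.35] tip front-near [354.78 163.39]
  bevel start [354.57 160.2 ]
y 0 stock top near [361.98 151.79] stock bot near [361.86 155.54] tip back-near [361.83 165.01] tip front-near [362.12 164.05]
  bevel start [361.97 160.85]
y 0.025 stock top near [369.54 152.43] stock bot near [369.38 156.19] tip back-near [369.22 165.68] tip front-near [369.48 164.7 ]
  bevel start [369.4 161.5]
```

Call:
play_rows:
  steps:
    - {"hand":1,"tx":0.19,"ty":0.66,"tz":0,"wx":0,"wy":0,"wz":1}
    - {"hand":1,"tx":0.19,"ty":0.66,"tz":0,"wx":0,"wy":0,"wz":1}
    - {"hand":1,"tx":0.19,"ty":0.66,"tz":0,"wx":0,"wy":0,"wz":1}
    - {"hand":1,"tx":0.19,"ty":0.66,"tz":0,"wx":0,"wy":0,"wz":1}
    - {"hand":1,"tx":0.19,"ty":0.66,"tz":0,"wx":0,"wy":0,"wz":1}
    - {"hand":1,"tx":0.19,"ty":0.66,"tz":0,"wx":0,"wy":0,"wz":1}
    - {"hand":1,"tx":0.19,"ty":0.66,"tz":0,"wx":0,"wy":0,"wz":1}
    - {"hand":1,"tx":0.19,"ty":0.66,"tz":0,"wx":0,"wy":0,"wz":1}
    - {"hand":1,"tx":0.19,"ty":0.66,"tz":0,"wx":0,"wy":0,"wz":1}
    - {"hand":1,"tx":0.19,"ty":0.66,"tz":0,"wx":0,"wy":0,"wz":1}
    - {"hand":1,"tx":0.19,"ty":0.66,"tz":0,"wx":0,"wy":0,"wz":1}
    - {"hand":1,"tx":0.19,"ty":0.66,"tz":0,"wx":0,"wy":0,"wz":1}

```text
time: 5.23
tcp_pos: [0.4493, -0.1529, 0.1801]
orientation: [-0.663, -1.812, 1.813]
force: [0.2, 0.7, -1.4]
width: 0.0162
```

Call:
play_rows:
  steps:
    - {"hand":1,"tx":0.19,"ty":0.66,"tz":0,"wx":0,"wy":0,"wz":1}
    - {"hand":1,"tx":0.19,"ty":0.66,"tz":0,"wx":0,"wy":0,"wz":1}
    - {"hand":1,"tx":0.19,"ty":0.66,"tz":0,"wx":0,"wy":0,"wz":1}
    - {"hand":1,"tx":0.19,"ty":0.66,"tz":0,"wx":0,"wy":0,"wz":1}
    - {"hand":1,"tx":0.19,"ty":0.66,"tz":0,"wx":0,"wy":0,"wz":1}
    - {"hand":1,"tx":0.19,"ty":0.66,"tz":0,"wx":0,"wy":0,"wz":1}
    - {"hand":1,"tx":0.19,"ty":0.66,"tz":0,"wx":0,"wy":0,"wz":1}
    - {"hand":1,"tx":0.19,"ty":0.66,"tz":0,"wx":0,"wy":0,"wz":1}
    - {"hand":1,"tx":0.19,"ty":0.66,"tz":0,"wx":0,"wy":0,"wz":1}
    - {"hand":1,"tx":0.19,"ty":0.66,"tz":0,"wx":0,"wy":0,"wz":1}
    - {"hand":1,"tx":0.15,"ty":0.66,"tz":0,"wx":0,"wy":0,"wz":1}
    - {"hand":1,"tx":0.15,"ty":0.6,"tz":0,"wx":0,"wy":0,"wz":1}

```text
time: 6.23
tcp_pos: [0.4933, 0.0041, 0.18]
orientation: [-0.272, 2.085, -2.086]
force: [-0.1, -0.2, -1.5]
width: 0.0167
```

Call:
play_rows:
  steps:
    - {"hand":1,"tx":0,"ty":0,"tz":0,"wx":0,"wy":0,"wz":0.8}
    - {"hand":1,"tx":0,"ty":0,"tz":0,"wx":0,"wy":0,"wz":0.8}
    - {"hand":1,"tx":0,"ty":0,"tz":0,"wx":0,"wy":0,"wz":0.78}
    - {"hand":1,"tx":0,"ty":0,"tz":0,"wx":0,"wy":0,"wz":0}
    - {"hand":1,"tx":0,"ty":0,"tz":0,"wx":0,"wy":0,"wz":0}

```text
time: 6.65
tcp_pos: [0.4934, 0.0034, 0.1803]
orientation: [-0.445, 1.977, -1.978]
force: [-0.3, -0.4, -1.2]
width: 0.0167
```

```bash
python3 - <<'E'
from h import *
o=st(); print(np.degrees(o['joints']).round(1))
for n in("side","top"):
    im=bot.read_camera(n); cv2.imwrite(f"pics/{n}4.png",im[:,:,::-1])
im=cv2.imread('pics/side4.png'); cv2.imwrite('pics/s4z.png',cv2.resize(im[160:290,250:380],None,fx=4.6,fy=4.6,interpolation=cv2.INTER_CUBIC))
E
```

```text
t 6.65 tcp [0.4934 0.0034 0.1803] yaw -154.71 down [-1.7e-03 -5.0e-04 -1.0e+00] F [-0.3 -0.4 -1.2] T [-0.01 -0.04  0.04] w 0.0167
[ 23.3   4.7 -24.1  -0.  -61.3   2. ]
```

View pics/s4z.png

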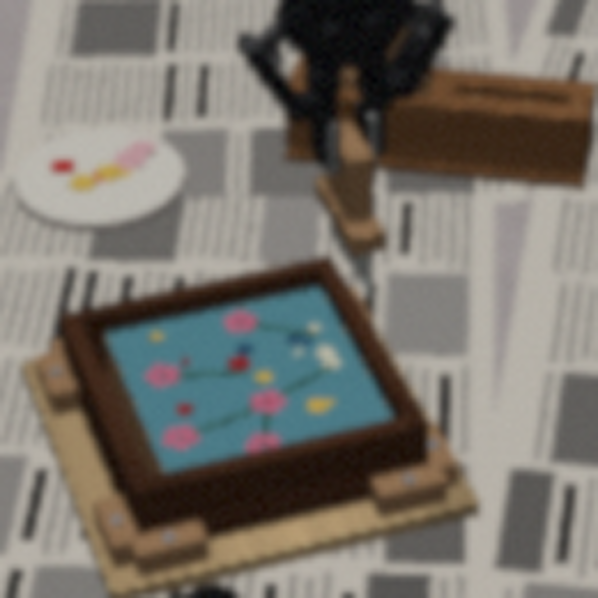

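View pics/top4.png

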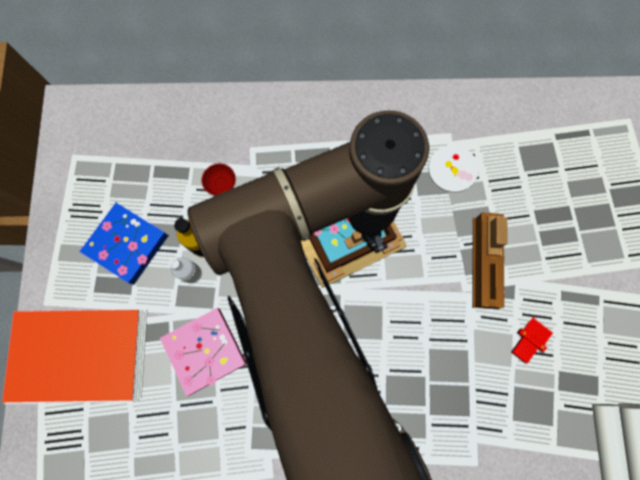

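Call:
play_rows:
  steps:
    - {"hand":1,"tx":0,"ty":0,"tz":-0.5,"wx":0,"wy":0,"wz":0}
    - {"hand":1,"tx":0,"ty":0,"tz":-0.5,"wx":0,"wy":0,"wz":0}
    - {"hand":1,"tx":0,"ty":0,"tz":-0.5,"wx":0,"wy":0,"wz":0}
    - {"hand":1,"tx":0,"ty":0,"tz":-0.5,"wx":0,"wy":0,"wz":0}
    - {"hand":1,"tx":0,"ty":0,"tz":-0.4,"wx":0,"wy":0,"wz":0}
    - {"hand":1,"tx":0,"ty":0,"tz":0,"wx":0,"wy":0,"wz":0}
    - {"hand":1,"tx":0,"ty":0,"tz":0,"wx":0,"wy":0,"wz":0}

```text
time: 7.33
tcp_pos: [0.4937, 0.0033, 0.1325]
orientation: [-0.447, 1.976, -1.977]
force: [-0.4, 0.1, -0.6]
width: 0.0167
```

```bash
python3 - <<'E'
from h import *
st()
im=bot.read_camera('side')[:,:,::-1]; cv2.imwrite('pics/s5z.png',cv2.resize(im[190:270,280:360],None,fx=7.5,fy=7.5,interpolation=cv2.INTER_CUBIC))
E
```

```text
t 7.33 tcp [0.4937 0.0033 0.1325] yaw -154.6 down [-1.4e-03 -7.0e-04 -1.0e+00] F [-0.4  0.1 -0.6] T [ 0.07 -0.06  0.05] w 0.0167
```

View pics/s5z.png

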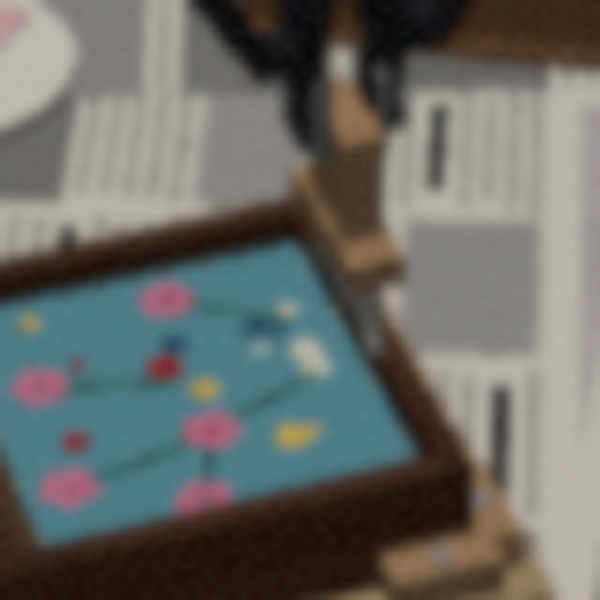

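Call:
play_rows:
  steps:
    - {"hand":1,"tx":0,"ty":0,"tz":-0.15,"wx":0,"wy":0,"wz":0}
    - {"hand":1,"tx":0,"ty":0,"tz":-0.15,"wx":0,"wy":0,"wz":0}
    - {"hand":1,"tx":0,"ty":0,"tz":-0.1,"wx":0,"wy":0,"wz":0}
    - {"hand":1,"tx":0,"ty":0,"tz":-0.1,"wx":0,"wy":0,"wz":0}
    - {"hand":1,"tx":0,"ty":0,"tz":0,"wx":0,"wy":0,"wz":0}
    - {"hand":1,"tx":0,"ty":0,"tz":0,"wx":0,"wy":0,"wz":0}

```text
time: 7.88
tcp_pos: [0.494, 0.0035, 0.1232]
orientation: [-0.446, 1.976, -1.976]
force: [-0.5, -0.6, -1.5]
width: 0.0164
```

```bash
python3 - <<'E'
from h import *
st()
im=bot.read_camera('side')[:,:,::-1]; cv2.imwrite('pics/s6z.png',cv2.resize(im[190:270,280:360],None,fx=7.5,fy=7.5,interpolation=cv2.INTER_CUBIC))
st()
E
```

```text
t 7.88 tcp [0.494  0.0035 0.1232] yaw -154.59 down [-1.e-04 -1.e-04 -1.e+00] F [-0.5 -0.6 -1.5] T [-0.03 -0.03 -0.08] w 0.0164
t 7.93 tcp [0.4941 0.0035 0.1233] yaw -154.59 down [ 1.e-04 -0.e+00 -1.e+00] F [-0.5 -0.7 -0.9] T [ 0.01  0.02 -0.07] w 0.0169
```

View pics/s6z.png

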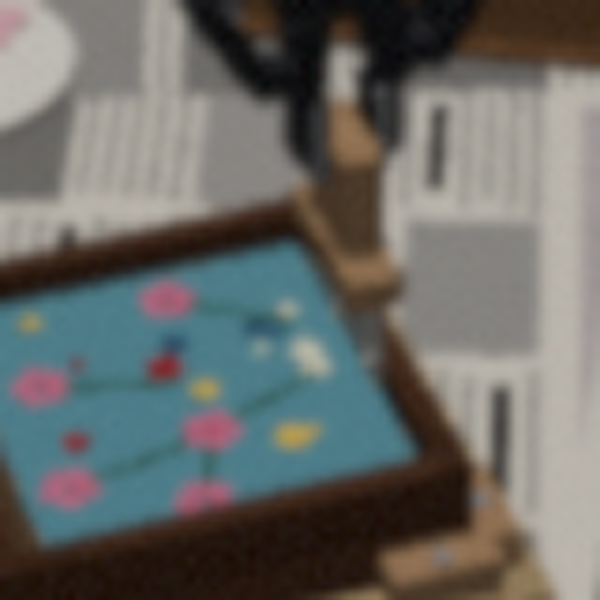

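Call:
play_rows:
  steps:
    - {"hand":1,"tx":-0.045,"ty":-0.022,"tz":0,"wx":0,"wy":0,"wz":0}
    - {"hand":1,"tx":-0.045,"ty":-0.022,"tz":0,"wx":0,"wy":0,"wz":0}
    - {"hand":1,"tx":-0.045,"ty":-0.022,"tz":0,"wx":0,"wy":0,"wz":0}
    - {"hand":1,"tx":0,"ty":0,"tz":0,"wx":0,"wy":0,"wz":0}

```text
time: 8.27
tcp_pos: [0.4913, 0.0022, 0.1233]
orientation: [-0.445, 1.976, -1.975]
force: [-0.0, 0.3, -1.6]
width: 0.017
```

Call:
play_rows:
  steps:
    - {"hand":1,"tx":-0.022,"ty":-0.011,"tz":0,"wx":0,"wy":0,"wz":0}
    - {"hand":1,"tx":-0.022,"ty":-0.011,"tz":0,"wx":0,"wy":0,"wz":0}
    - {"hand":1,"tx":0,"ty":0,"tz":0,"wx":0,"wy":0,"wz":0}

```text
time: 8.52
tcp_pos: [0.491, 0.002, 0.1234]
orientation: [-0.444, 1.975, -1.975]
force: [2.3, 1.5, -2.7]
width: 0.0166
```

```bash
python3 - <<'E'
from h import *
st()
E
```

```text
t 8.52 tcp [0.491  0.002  0.1234] yaw -154.59 down [ 1.2e-03  5.0e-04 -1.0e+00] F [ 2.3  1.5 -2.7] T [ 0.49 -0.88 -0.07] w 0.0166
```

Call:
play_rows:
  steps:
    - {"hand":1,"tx":0,"ty":0,"tz":-0.05,"wx":0,"wy":0,"wz":0}
    - {"hand":1,"tx":0,"ty":0,"tz":-0.05,"wx":0,"wy":0,"wz":0}
    - {"hand":1,"tx":0,"ty":0,"tz":-0.05,"wx":0,"wy":0,"wz":0}
    - {"hand":1,"tx":0,"ty":0,"tz":-0.05,"wx":0,"wy":0,"wz":0}
    - {"hand":1,"tx":0,"ty":0,"tz":-0.05,"wx":0,"wy":0,"wz":0}

```text
time: 8.93
tcp_pos: [0.491, 0.0019, 0.1183]
orientation: [-0.444, 1.975, -1.975]
force: [3.1, 0.7, 0.8]
width: 0.0171
```

Call:
play_rows:
  steps:
    - {"hand":1,"tx":0,"ty":0,"tz":-0.04,"wx":0,"wy":0,"wz":0}
    - {"hand":1,"tx":0,"ty":0,"tz":-0.04,"wx":0,"wy":0,"wz":0}
    - {"hand":1,"tx":0,"ty":0,"tz":0,"wx":0,"wy":0,"wz":0}

```text
time: 9.18
tcp_pos: [0.4909, 0.002, 0.1166]
orientation: [-0.444, 1.975, -1.975]
force: [4.7, 0.8, -1.2]
width: 0.0166
```

```bash
python3 - <<'E'
from h import *
st()
im=bot.read_camera('side')[:,:,::-1]; cv2.imwrite('pics/s7z.png',cv2.resize(im[190:270,280:360],None,fx=7.5,fy=7.5,interpolation=cv2.INTER_CUBIC))
E
```

```text
t 9.18 tcp [0.4909 0.002  0.1166] yaw -154.59 down [ 8.e-04  3.e-04 -1.e+00] F [ 4.7  0.8 -1.2] T [ 0.75 -1.69 -0.05] w 0.0166
```

View pics/s7z.png

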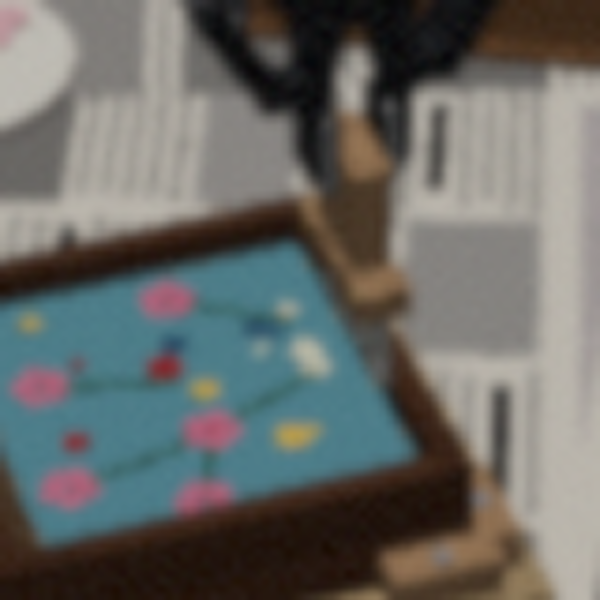

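Call:
play_rows:
  steps:
    - {"hand":1,"tx":0,"ty":0,"tz":-0.04,"wx":0,"wy":0,"wz":0}
    - {"hand":1,"tx":0,"ty":0,"tz":-0.04,"wx":0,"wy":0,"wz":0}
    - {"hand":1,"tx":0,"ty":0,"tz":-0.04,"wx":0,"wy":0,"wz":0}

```text
time: 9.48
tcp_pos: [0.4909, 0.0019, 0.1144]
orientation: [-0.444, 1.975, -1.975]
force: [4.4, 1.4, 0.9]
width: 0.0168
```

```bash
python3 - <<'E'
from h import *
st()
E
```

```text
t 9.48 tcp [0.4909 0.0019 0.1144] yaw -154.59 down [ 9.e-04  3.e-04 -1.e+00] F [4.4 1.4 0.9] T [ 0.86 -1.84 -0.07] w 0.0168
```

Call:
play_rows:
  steps:
    - {"hand":1,"tx":0,"ty":0,"tz":-0.04,"wx":0,"wy":0,"wz":0}
    - {"hand":1,"tx":0,"ty":0,"tz":-0.04,"wx":0,"wy":0,"wz":0}
    - {"hand":1,"tx":0,"ty":0,"tz":-0.04,"wx":0,"wy":0,"wz":0}
    - {"hand":1,"tx":0,"ty":0,"tz":-0.04,"wx":0,"wy":0,"wz":0}

```text
time: 9.82
tcp_pos: [0.491, 0.0018, 0.1116]
orientation: [-0.444, 1.975, -1.975]
force: [2.7, 2.0, 6.4]
width: 0.0166
```

Call:
play_rows:
  steps:
    - {"hand":1,"tx":0,"ty":0,"tz":-0.04,"wx":0,"wy":0,"wz":0}
    - {"hand":1,"tx":0,"ty":0,"tz":-0.04,"wx":0,"wy":0,"wz":0}
    - {"hand":1,"tx":0,"ty":0,"tz":-0.04,"wx":0,"wy":0,"wz":0}
    - {"hand":1,"tx":0,"ty":0,"tz":-0.04,"wx":0,"wy":0,"wz":0}

```text
time: 10.15
tcp_pos: [0.4911, 0.0018, 0.1086]
orientation: [-0.444, 1.975, -1.975]
force: [3.2, 1.0, 7.0]
width: 0.0169
```

```bash
python3 - <<'E'
from h import *
st()
E
```

```text
t 10.15 tcp [0.4911 0.0018 0.1086] yaw -154.57 down [ 1.4e-03 -1.0e-04 -1.0e+00] F [3.2 1.  7. ] T [ 0.66 -1.5  -0.09] w 0.0169
```

Call:
play_rows:
  steps:
    - {"hand":1,"tx":0,"ty":0,"tz":-0.04,"wx":0,"wy":0,"wz":0}
    - {"hand":1,"tx":0,"ty":0,"tz":-0.04,"wx":0,"wy":0,"wz":0}
    - {"hand":1,"tx":0,"ty":0,"tz":-0.04,"wx":0,"wy":0,"wz":0}
    - {"hand":1,"tx":0,"ty":0,"tz":-0.04,"wx":0,"wy":0,"wz":0}

```text
time: 10.48
tcp_pos: [0.4912, 0.0017, 0.1054]
orientation: [-0.444, 1.974, -1.975]
force: [2.9, 1.7, 7.4]
width: 0.017
```

Call:
play_rows:
  steps:
    - {"hand":1,"tx":0,"ty":0,"tz":-0.04,"wx":0,"wy":0,"wz":0}
    - {"hand":1,"tx":0,"ty":0,"tz":-0.04,"wx":0,"wy":0,"wz":0}
    - {"hand":1,"tx":0,"ty":0,"tz":-0.04,"wx":0,"wy":0,"wz":0}
    - {"hand":1,"tx":0,"ty":0,"tz":-0.04,"wx":0,"wy":0,"wz":0}

```text
time: 10.82
tcp_pos: [0.4912, 0.0018, 0.1022]
orientation: [-0.444, 1.974, -1.975]
force: [3.7, 1.5, 7.3]
width: 0.0169
```

```bash
python3 - <<'E'
from h import *
st()
E
```

```text
t 10.82 tcp [0.4912 0.0018 0.1022] yaw -154.57 down [ 0.0016 -0.     -1.    ] F [3.7 1.5 7.3] T [ 0.68 -1.46 -0.11] w 0.0169
```

Call:
play_rows:
  steps:
    - {"hand":1,"tx":0,"ty":0,"tz":-0.05,"wx":0,"wy":0,"wz":0}
    - {"hand":1,"tx":0,"ty":0,"tz":-0.05,"wx":0,"wy":0,"wz":0}
    - {"hand":1,"tx":0,"ty":0,"tz":-0.05,"wx":0,"wy":0,"wz":0}
    - {"hand":1,"tx":0,"ty":0,"tz":-0.05,"wx":0,"wy":0,"wz":0}
    - {"hand":1,"tx":0,"ty":0,"tz":-0.05,"wx":0,"wy":0,"wz":0}

```text
time: 11.23
tcp_pos: [0.4911, 0.002, 0.0967]
orientation: [-0.444, 1.975, -1.975]
force: [4.9, 2.2, 2.4]
width: 0.0169
```

Call:
play_rows:
  steps:
    - {"hand":1,"tx":0,"ty":0,"tz":-0.05,"wx":0,"wy":0,"wz":0}
    - {"hand":1,"tx":0,"ty":0,"tz":-0.05,"wx":0,"wy":0,"wz":0}
    - {"hand":1,"tx":0,"ty":0,"tz":-0.05,"wx":0,"wy":0,"wz":0}
    - {"hand":1,"tx":0,"ty":0,"tz":-0.05,"wx":0,"wy":0,"wz":0}
    - {"hand":1,"tx":0,"ty":0,"tz":-0.05,"wx":0,"wy":0,"wz":0}

```text
time: 11.65
tcp_pos: [0.4912, 0.002, 0.0917]
orientation: [-0.444, 1.975, -1.975]
force: [4.4, 2.3, 4.7]
width: 0.0168
```

```bash
python3 - <<'E'
from h import *
st()
im=bot.read_camera('side')[:,:,::-1]; cv2.imwrite('pics/s8z.png',cv2.resize(im[190:270,280:360],None,fx=7.5,fy=7.5,interpolation=cv2.INTER_CUBIC))
E
```

```text
t 11.65 tcp [0.4912 0.002  0.0917] yaw -154.58 down [ 1.4e-03  3.0e-04 -1.0e+00] F [4.4 2.3 4.7] T [ 0.95 -2.04 -0.09] w 0.0168
```

View pics/s8z.png

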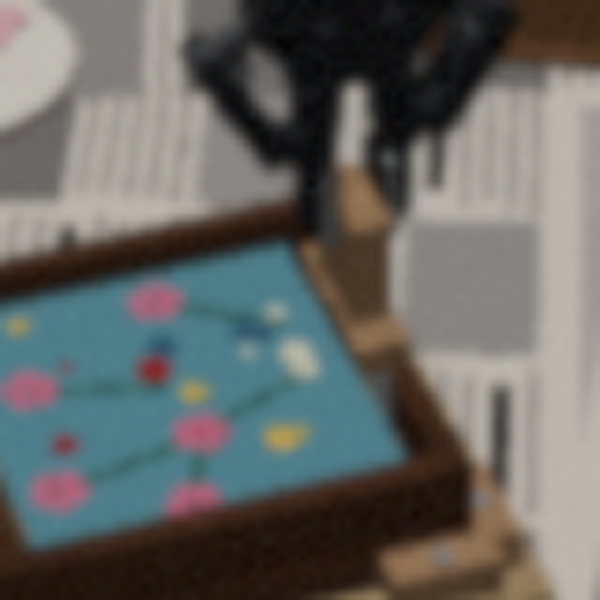

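Call:
play_rows:
  steps:
    - {"hand":1,"tx":0,"ty":0,"tz":-0.05,"wx":0,"wy":0,"wz":0}
    - {"hand":1,"tx":0,"ty":0,"tz":-0.05,"wx":0,"wy":0,"wz":0}
    - {"hand":1,"tx":0,"ty":0,"tz":-0.05,"wx":0,"wy":0,"wz":0}
    - {"hand":1,"tx":0,"ty":0,"tz":-0.05,"wx":0,"wy":0,"wz":0}

```text
time: 12.03
tcp_pos: [0.4913, 0.002, 0.0878]
orientation: [-0.444, 1.975, -1.975]
force: [5.2, 2.5, 4.4]
width: 0.0168
```

Call:
play_rows:
  steps:
    - {"hand":1,"tx":0,"ty":0,"tz":-0.03,"wx":0,"wy":0,"wz":0}
    - {"hand":1,"tx":0,"ty":0,"tz":-0.03,"wx":0,"wy":0,"wz":0}
    - {"hand":1,"tx":0,"ty":0,"tz":0,"wx":0,"wy":0,"wz":0}

```text
time: 12.28
tcp_pos: [0.4913, 0.0021, 0.0865]
orientation: [-0.444, 1.975, -1.975]
force: [6.3, 2.1, 1.9]
width: 0.0169
```

Call:
play_rows:
  steps:
    - {"hand":1,"tx":0,"ty":0,"tz":-0.03,"wx":0,"wy":0,"wz":0}
    - {"hand":1,"tx":0,"ty":0,"tz":-0.02,"wx":0,"wy":0,"wz":0}
    - {"hand":1,"tx":0,"ty":0,"tz":0,"wx":0,"wy":0,"wz":0}

```text
time: 12.53
tcp_pos: [0.4913, 0.0021, 0.0856]
orientation: [-0.444, 1.975, -1.975]
force: [5.4, 1.9, 2.6]
width: 0.0166
```

Call:
play_rows:
  steps:
    - {"hand":1,"tx":0,"ty":0,"tz":-0.02,"wx":0,"wy":0,"wz":0}
    - {"hand":1,"tx":0,"ty":0,"tz":-0.02,"wx":0,"wy":0,"wz":0}
    - {"hand":1,"tx":0,"ty":0,"tz":0,"wx":0,"wy":0,"wz":0}

```text
time: 12.78
tcp_pos: [0.4914, 0.0021, 0.0854]
orientation: [-0.444, 1.975, -1.975]
force: [3.2, 4.1, 11.0]
width: 0.0166
```

```bash
python3 - <<'E'
from h import *
st()
E
```

```text
t 12.78 tcp [0.4914 0.0021 0.0854] yaw -154.56 down [ 1.8e-03  3.0e-04 -1.0e+00] F [ 3.2  4.1 11. ] T [ 1.27 -1.18 -0.1 ] w 0.0166
```

Call:
play_rows:
  steps:
    - {"hand":1,"tx":0,"ty":0,"tz":-0.02,"wx":0,"wy":0,"wz":0}
    - {"hand":1,"tx":0,"ty":0,"tz":0,"wx":0,"wy":0,"wz":0}

```text
time: 12.95
tcp_pos: [0.4915, 0.0021, 0.0853]
orientation: [-0.444, 1.974, -1.975]
force: [1.7, 3.4, 13.8]
width: 0.0164
```

Call:
play_rows:
  steps:
    - {"hand":0.7,"tx":0,"ty":0,"tz":0,"wx":0,"wy":0,"wz":0}
    - {"hand":0.6,"tx":0,"ty":0,"tz":0,"wx":0,"wy":0,"wz":0}
    - {"hand":0.5,"tx":0,"ty":0,"tz":0,"wx":0,"wy":0,"wz":0}
    - {"hand":0.4,"tx":0,"ty":0,"tz":0,"wx":0,"wy":0,"wz":0}
    - {"hand":0.4,"tx":0,"ty":0,"tz":0,"wx":0,"wy":0,"wz":0}

```text
time: 13.37
tcp_pos: [0.4895, 0.0013, 0.0834]
orientation: [-0.447, 1.976, -1.977]
force: [0.3, -0.0, -0.4]
width: 0.0514
```

```bash
python3 - <<'E'
from h import *
st()
im=bot.read_camera('side')[:,:,::-1]; cv2.imwrite('pics/s9z.png',cv2.resize(im[190:270,280:360],None,fx=7.5,fy=7.5,interpolation=cv2.INTER_CUBIC))
E
```

```text
t 13.37 tcp [0.4895 0.0013 0.0834] yaw -154.61 down [-1.9e-03 -7.0e-04 -1.0e+00] F [ 0.3 -0.  -0.4] T [ 0.01 -0.04 -0.03] w 0.0514
```

View pics/s9z.png

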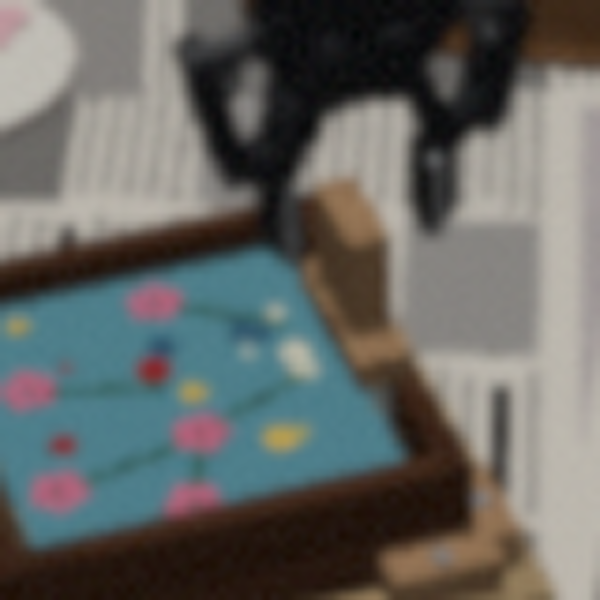

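Call:
play_rows:
  steps:
    - {"hand":0.4,"tx":0.06,"ty":0.03,"tz":0.3,"wx":0,"wy":0,"wz":0}
    - {"hand":0.3,"tx":0,"ty":0,"tz":0.5,"wx":0,"wy":0,"wz":0}
    - {"hand":0.2,"tx":0,"ty":0,"tz":1,"wx":0,"wy":0,"wz":0}
    - {"hand":0,"tx":0,"ty":0,"tz":1,"wx":0,"wy":0,"wz":0}
    - {"hand":0,"tx":0,"ty":0,"tz":1,"wx":0,"wy":0,"wz":0}
    - {"hand":0,"tx":0,"ty":0,"tz":1,"wx":0,"wy":0,"wz":0}
    - {"hand":0,"tx":0,"ty":0,"tz":1,"wx":0,"wy":0,"wz":0}
    - {"hand":0,"tx":0,"ty":0,"tz":1,"wx":0,"wy":0,"wz":0}
    - {"hand":0,"tx":0,"ty":-1,"tz":0,"wx":0,"wy":0,"wz":0}
    - {"hand":0,"tx":0,"ty":-1,"tz":0,"wx":0,"wy":0,"wz":0}
    - {"hand":0,"tx":0,"ty":-1,"tz":0,"wx":0,"wy":0,"wz":0}
    - {"hand":0,"tx":0,"ty":-1,"tz":0,"wx":0,"wy":0,"wz":0}

```text
time: 14.42
tcp_pos: [0.4916, -0.0784, 0.2214]
orientation: [-0.444, 1.975, -1.975]
force: [0.2, 0.2, -0.3]
width: 0.0852
```

Call:
play_rows:
  steps:
    - {"hand":0,"tx":0,"ty":-1,"tz":0,"wx":0,"wy":0,"wz":0}
    - {"hand":0,"tx":0,"ty":-1,"tz":0,"wx":0,"wy":0,"wz":0}
    - {"hand":0,"tx":0,"ty":-1,"tz":0,"wx":0,"wy":0,"wz":0}
    - {"hand":0,"tx":0,"ty":-1,"tz":0,"wx":0,"wy":0,"wz":0}
    - {"hand":0,"tx":0,"ty":-1,"tz":0,"wx":0,"wy":0,"wz":0}
    - {"hand":0,"tx":0,"ty":-1,"tz":0,"wx":0,"wy":0,"wz":0}
    - {"hand":0,"tx":0,"ty":-1,"tz":0,"wx":0,"wy":0,"wz":0}
    - {"hand":0,"tx":0,"ty":-1,"tz":0,"wx":0,"wy":0,"wz":0}
    - {"hand":0,"tx":0,"ty":-1,"tz":0,"wx":0,"wy":0,"wz":0}
    - {"hand":0,"tx":0,"ty":-1,"tz":0,"wx":0,"wy":0,"wz":0}
    - {"hand":0,"tx":0,"ty":0,"tz":0,"wx":0,"wy":0,"wz":0}

```text
time: 15.33
tcp_pos: [0.4914, -0.2803, 0.2208]
orientation: [-0.444, 1.976, -1.978]
force: [0.5, 0.0, -0.7]
width: 0.0856
```

```bash
python3 - <<'E'
from h import *
st()
for n in("side","top"):
    im=bot.read_camera(n); cv2.imwrite(f"pics/{n}9.png",im[:,:,::-1])
a=cv2.imread('pics/side9.png')[195:295,240:365]; b=cv2.imread('pics/top9.png')[150:295,275:420]
cv2.imwrite('pics/f9.png',np.hstack([cv2.resize(a,(400,320),interpolation=cv2.INTER_CUBIC),cv2.resize(b,(320,320),interpolation=cv2.INTER_CUBIC)]))
c0=np.array([.5614,.0361]); an=np.radians(25.4); X=np.array([np.cos(an),np.sin(an)]);Y=np.array([-X[1],X[0]])
s=np.arange(-.13,.13001,.0005)
gx,gy=np.meshgrid(s,s); out=[]
W=c0+gx[...,None]*X+gy[...,None]*Y
for n in("top","side"):
  for k in (0,9):
    im=cv2.imread(f'pics/{n}{k}.png'); f,cx,cy,R,t=cam(n); Q=np.dstack([W,np.full_like(gx,.064)])@R.T+t
    r=cv2.remap(im,(f*Q[...,0]/Q[...,2]+cx).astype(np.float32),(f*Q[...,1]/Q[...,2]+cy).astype(np.float32),cv2.INTER_CUBIC); out.append(r[::-1])
    m=len(s)//2
    res=[]
    for off in(-.055,.055):
        i=m+int(off/.0005); p=r[i-20:i+20].mean(0)[:,0]
        for sg in(-1,1):
            kk=np.where((s*sg>.065)&(s*sg<.09))[0]; kk=kk if sg>0 else kk[::-1]; v=p[kk]; th=(v[:3].mean()+v.min())/2; j=np.argmax(v<th); res.append(round(s[kk[j]]*1000,1))
    print(n,k,'blue edges (y-,x-/x+ ; y+,x-/x+) mm on rim plane',res)
cv2.imwrite('pics/r9.png',cv2.resize(np.hstack(out),(800,200)))
E
```

```text
t 15.33 tcp [ 0.4914 -0.2803  0.2208] yaw -154.7 down [ 1.e-04 -7.e-04 -1.e+00] F [ 0.5  0.  -0.7] T [0.03 0.   0.01] w 0.0856
top 0 blue edges (y-,x-/x+ ; y+,x-/x+) mm on rim plane [np.float64(-81.0), np.float64(70.0), np.float64(-80.5), np.float64(70.5)]
top 9 blue edges (y-,x-/x+ ; y+,x-/x+) mm on rim plane [np.float64(-75.5), np.float64(75.5), np.float64(-76.0), np.float64(75.0)]
side 0 blue edges (y-,x-/x+ ; y+,x-/x+) mm on rim plane [np.float64(-75.5), np.float64(75.0), np.float64(-75.0), np.float64(76.0)]
side 9 blue edges (y-,x-/x+ ; y+,x-/x+) mm on rim plane [np.float64(-70.5), np.float64(80.0), np.float64(-72.0), np.float64(80.5)]
```

View pics/f9.png

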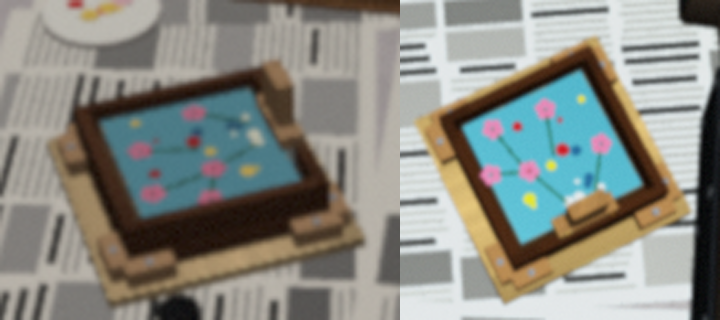

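View pics/top9.png

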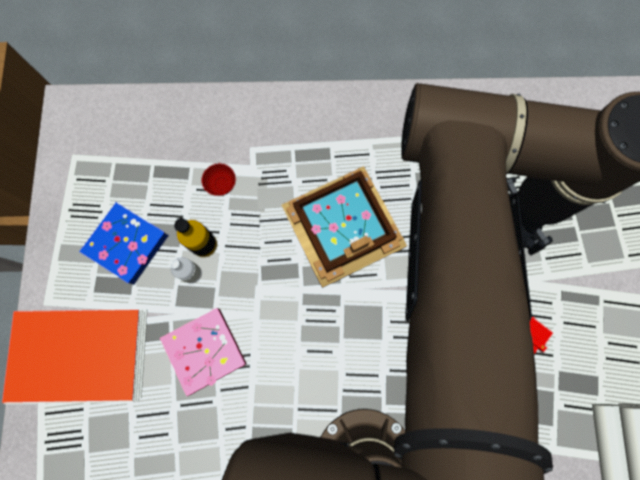

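```bash
python3 - <<'E'
from h import *
an=np.radians(25.4); X=np.array([np.cos(an),np.sin(an)]);Y=np.array([-X[1],X[0]]); c=np.array([.4907,.0018])
o=[]
for n,x0,y0 in(('side',295,195),('top',325,215)):
    k=8; r=cv2.resize(cv2.imread(f'pics/{n}9.png')[y0:y0+70,x0:x0+50],None,fx=k,fy=k,interpolation=cv2.INTER_CUBIC)
    for hx,hy,z,col in((.009,.022,.126,(0,0,255)),(.011,.036,.078,(0,255,255)),(.011,.036,.064,(0,255,0))):
        for sx in(-1,1):
            for sy in(-1,1):
                q=((proj(n,[*(c+X*hx*sx+Y*hy*sy),z])-[x0,y0]+.5)*k-.5); cv2.circle(r,tuple(int(v) for v in q),3,col,-1)
    o.append(r)
cv2.imwrite('pics/g9.png',np.hstack(o))
E
```

```text
(no output)
```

View pics/g9.png

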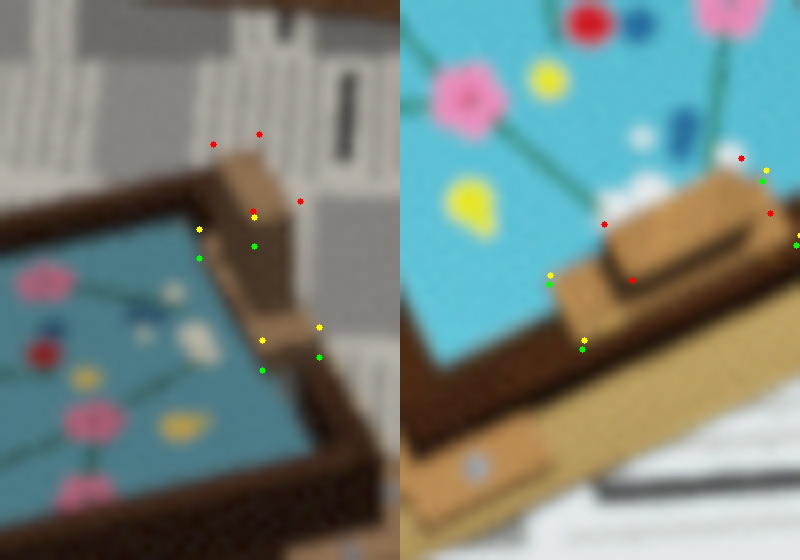

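```bash
python3 - <<'E'
from h import *
ims=[bot.read_camera('side').astype(np.float32) for _ in range(3)]; im=np.mean(ims,0)[:,:,::-1]
np.save('pics/s.npy',im)
an=np.radians(25.4); X=np.array([np.cos(an),np.sin(an)]);Y=np.array([-X[1],X[0]]); c=np.array([.4907,.0018])
x0,y0,k=314,208,15
r=np.clip(cv2.resize(im[y0:y0+38,x0:x0+32],None,fx=k,fy=k,interpolation=cv2.INTER_CUBIC)*1.5,0,255).astype(np.uint8); r0=r.copy()
for hx,hy,z,col in((.009,.022,.126,(0,0,255)),(.011,.036,.078,(0,255,255)),(.011,.036,.064,(0,255,0))):
    for sx in(-1,1):
        for sy in(-1,1):
            q=((proj('side',[*(c+X*hx*sx+Y*hy*sy),z])+[.3,1.4]-[x0,y0]+.5)*k-.5); cv2.circle(r,tuple(int(v) for v in q),3,col,-1)
cv2.imwrite('pics/g10.png',r)
E
```

```text
(no output)
```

View pics/g10.png

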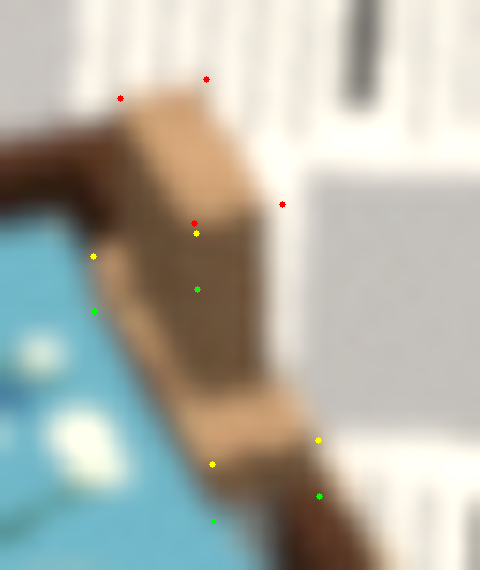

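```bash
python3 - <<'E'
from h import *
st(); print(bot.finish_job())
E
```

```text
t 15.58 tcp [ 0.4916 -0.2771  0.2205] yaw -154.57 down [ 5.e-04 -0.e+00 -1.e+00] F [-0.7  0.2 -1. ] T [-0.01  0.06  0.01] w 0.0856
the job is handed in; nothing more can be done
None
```

I took the thinner gauge out of the rack and set its back against the -x wall of the frame. I pushed it straight down until its stock seated on the rim, released it and handed the job in at 15.6 s. No verdict is reported.

**Seating:** the vertical force was about 7 N while the blade moved the panel, and rose to 14 N when the stock met the rim. The tool height there was 85.3 mm, against the expected 85.4 mm.

**Panel:** it moved about 5 mm across in both views and stayed square, with less than about 0.01 rad of turn. My final estimate puts its centre about +1 mm from the middle of the frame in x. The images are only good to about 1–2 mm, so this sits inside the 2 mm limit but not by a wide margin. I did not re-measure the panel's y position after the push.

**Gauge:** it looks upright and along the wall. It matches its expected corner positions to 1–2 pixels.

**Checks that disagreed:**
- The side camera shows everything about 1.3 pixels lower than the top camera does, so I relied mainly on the top view and on touch.
- The lower edge of the stock looked less tall than I predicted in the last side view, which I put down to blur. The force and height readings both point to it being fully home.

**Other things:** nothing else appeared to move. The arm was covering the rack and palette in the last top view, so I could not confirm the thicker gauge there.

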